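# Put a stack of cutting dies away on their boards

### The arm

A 6-joint arm with a two-finger parallel gripper is mounted at the origin on a cart in front of the work surface, level with it; the furniture and walls round the work are solid. World frame = base frame: x ahead of the robot, y to its left, z up, the work surface at z = 0. Lengths are in m, angles in rad, forces in N, time in s.
With the tool pointing down it reaches from about 0.375 to 0.9 m from the base axis. Payload 3.1 kg.
Tool frame: the origin (TCP) lies where the fingers leave the gripper's body, on its centre line; the fingertips stand 73 mm ahead of it and the grasp point (between the pads) lies 54 mm ahead of it; z points along the fingers, y is the line along which they close (so a half turn about z gives the same grasp; the last joint's range is limited). The gripper opens to 85 mm and grips with 20 to 120 N. Pads are 22 mm wide; open, the fingers measure 114 mm over their backs; the gripper's body (76 mm by 85 mm) begins 54 mm behind the grasp point. The pads swing forward as they close: fully open they stand 13 mm farther back than shut.
Start: joints at [1.008, 0.527, 1.433, -0, 1.181, -0.178], TCP at [0.234, 0.58, 0.304] pointing down, gripper open.
Joint ranges: [-3.08, 3.08], [-0.75, 2.2], [0.22, 2.44], [-1.43, 4.57], [0, 2.65], [-2.85, 2.85]. Speed limits (rad/s): [2.79, 2.79, 3.14, 3.14, 3.14, 3.14].

### API

Orientations are given as a unit quaternion [x, y, z, w].
In Python, from station import manip gives the robot as it stands.
- The arm moves only by the shell command python3 -m crank 'ROWS' [FORCE]. ROWS is JSON, a list of rows, each an object with "dp": the shift along the tool's x, y, z normalised to -1 to 1, where 1 is 50 cm, a list of three; "delta_rot": the turn, a rotation vector about the tool's x, y, z normalised to -1 to 1, where 1 is 2 pi rad, a list of three; "fingers": the opening, from -1 (shut) to 1 (fully open). A call has 1 to 12 rows; each row shifts and turns the commanded pose from where the row before left it, along the tool's axes as they then stand; what a row does not reach is not made up. A row lasts 1/12 s, in which the tool goes at most 41.7 mm and 7.16 degrees, less where a joint would pass 70% of its speed; a pose out of reach is approached as far as the arm can. A call with a number of a shift or a turn outside -1 to 1 is refused whole. A call with a gripper value outside its range is refused whole. The fingers move at their own pace and stop on an object; FORCE is the grip in N (left out, the last holds). Time passes only in rows, so rows that do not move let the fingers close. It gives the time, the measured TCP pose, the force, the opening and the grip force at its end, in the units of the state.
- manip.sense(): the state, without advancing time (a new reading comes with each control period).
- manip.snapshot(name): name is "side" or "top"; returns (picture, depth): 400x640x3 uint8, red, green, blue; 400x640 float32, m along the optical axis (not along the pixel's ray), 0 where there is no reading.
- manip.camera_model(name): a dict with "fx", "fy", "cx", "cy" (pixels), "k1" (the pictures are not rectified: a ray, as slopes to the right and down, at radius r is drawn at 1 + k1 r^2 times it, then the intrinsics apply), "origin" and "attitude" of the camera in the world. Camera axes: x right, y up, looking along -z (the intrinsics and any distortion apply to the point x, -y, -z); pixel columns grow to the right and rows downward; lengths in m; the calibration is good to about 2 mm. A picture is of the moment at which its call begins. camera_model takes no time and is no camera call.
- manip.sign_off(): hands the job in; it is judged then, once.
The state is a dict: "t": time; "q": joint angles; "qd": joint speeds; "tau": joint torques, N m; "tcp_pos": TCP position; "tool_rot": TCP orientation; "force": force on the tool from outside, world axes, zero at the start; "ft_torque": the same for the moment, N m; "finger_gap": opening from 0.0 (shut) to 1.0 (fully open); "gripper_force": force on a finger pad.
Only numpy, scipy, OpenCV 4.12 (cv2) and the standard library are available. Lean on these libraries where they do the work, as an engineer would, in place of code of your own. Each camera call takes 0.05 s, during which the arm holds its last target. There are 200 camera calls.

### The job

Take apart the stack of four steel cutting dies and put each die away on its own storage board: the one whose corner stops are spaced for that die's length and width. Each die must end up lying flat on its board, right way up as it was in the stack, lengthwise along the board and centred between the four stops (either end may point either way), and all four let go.

Things in the scene. Friction and masses are not known exactly. Their poses are not given: they have to be found in the camera images.
- die_strap: Long, narrow strip-steel cutting die (a closed outline of upright grey steel strip, open above and below), 238 x 33 x 32 mm high. Origin: centre of the underside; z up, length along its own y, width along its own x. Outer width 33 mm over its middle 100 mm: pinch there. About 0.26 kg, balanced about the origin. Third in the stack, lying crosswise on die_counter.
- rest_strap: Storage board for die_strap: fixed plywood board 284 x 79 mm, 8 mm thick, with an L-shaped dark wood stop (10 mm high, top at z = 18 mm) at each corner. Clear field between the stops 256 x 51 mm, 9 mm more on every side than its die; middles of the sides open. Origin: centre of the underside, on the bench; x along its length, z up; upper face at z = 8 mm.
- die_counter: Kidney-shaped, slightly waisted strip-steel cutting die, 152 x 62 x 32 mm high. Origin: centre of the underside; z up, length along its own y, width along its own x. Sides nearly parallel, 61 mm apart, at its y = +25 to +40 mm: pinch there; 52 mm apart at y = 0, 43 at -30. About 0.24 kg, balanced about the origin. Second in the stack, lying crosswise on die_tongue.
- rest_counter: Storage board for die_counter: fixed plywood board 198 x 108 mm, 8 mm thick, with an L-shaped dark wood stop (10 mm high, top at z = 18 mm) at each corner. Clear field between the stops 170 x 80 mm, 9 mm more on every side than its die; middles of the sides open. Origin: centre of the underside, on the bench; x along its length, z up; upper face at z = 8 mm.
- die_tongue: Short, broad, rounded tongue-shaped strip-steel cutting die, 120 x 70 x 32 mm high. Origin: centre of the underside; z up, length along its own x, width along its own y. Symmetric about its x; 70 mm wide at x = -40 mm, 58 at 0, 54 at +20: pinch at 0 to +10. About 0.22 kg, balance point x = -6 mm. Bottom of the stack, on the bench.
- rest_tongue: Storage board for die_tongue: fixed plywood board 166 x 116 mm, 8 mm thick, with an L-shaped dark wood stop (10 mm high, top at z = 18 mm) at each corner. Clear field between the stops 138 x 88 mm, 9 mm more on every side than its die; middles of the sides open. Origin: centre of the underside, on the bench; x along its length, z up; upper face at z = 8 mm.
- die_eyestay: Very small oval strip-steel cutting die, 41 x 28 x 30 mm high. Origin: centre of the underside; z up, length along its own y, width along its own x. Pinch across its middle, 28 mm wide. About 0.06 kg. On top of the stack, crosswise on die_strap.
- rest_eyestay: Storage board for die_eyestay: fixed plywood board 87 x 74 mm, 8 mm thick, with an L-shaped dark wood stop (10 mm high, top at z = 18 mm) at each corner. Clear field between the stops 59 x 46 mm, 9 mm more on every side than its die; middles of the sides open. Origin: centre of the underside, on the bench; x along its length, z up; upper face at z = 8 mm.

How it is judged:
By the outcome, as a careful person would: the job done as asked, in the order asked, and still so for the second after the job is handed in, with the robot touching nothing.
It also fails if it takes over 118 s, if anything falls off the work surface, if the arm or the gripper's body presses on something with over 40 N, if the wrist force passes 120 N, or if a joint passes its speed limit or range.

## Working session

There is one attempt and no reset: what is moved stays moved. The work goes in short steps, Python scripts to look and compute and a shell command to move; the robot and the scene stay as the last step left them, time stands still between calls to the robot, and variables do not carry over. Pictures are saved under pics/ and viewed, at most 14 in all, crops included, and the job is handed in when it is done.

```bash
mkdir -p pics; ls
cat > h.py <<'E'
import numpy as np, cv2
from station import manip
from scipy.spatial.transform import Rotation as R
def cam(n):
    m=manip.camera_model(n); a=np.array(m['attitude'],float)
    Rm=R.from_quat(a).as_matrix() if a.size==4 else a.reshape(3,3)
    return m,Rm,np.array(m['origin'])
def rays(n,uv):
    m,Rm,o=cam(n); uv=np.atleast_2d(np.array(uv,float))
    d=np.c_[(uv[:,0]-m['cx'])/m['fx'],(uv[:,1]-m['cy'])/m['fy']]
    s=d.copy()
    for _ in range(20): s=d/(1+m['k1']*(s**2).sum(1,keepdims=True))
    return o,np.c_[s[:,0],-s[:,1],-np.ones(len(s))]@Rm.T
def onplane(n,uv,z):
    o,d=rays(n,uv); return o+d*((z-o[2])/d[:,2])[:,None]
def cloud(n,depth):
    v,u=np.mgrid[:400,:640]; o,d=rays(n,np.c_[u.ravel(),v.ravel()])
    return (o+d*depth.reshape(-1,1)).reshape(400,640,3)
E
python3 - <<'E'
from h import *
for n in('top','side'):
    p,d=manip.snapshot(n); np.savez(f'pics/{n}0.npz',p=p,d=d); cv2.imwrite(f'pics/{n}0.png',p[...,::-1]); print(manip.camera_model(n))
print(manip.sense())
E
```

```text
pics
{'fx': 450.8901921899718, 'fy': 450.8901921899718, 'cx': 320.9516165226331, 'cy': 203.2519213757761, 'k1': -0.09478867394997878, 'origin': array([ 0.39855427, -0.0064457 ,  1.28564309]), 'attitude': array([ 0.04559987, -0.0387195 , -0.69810434,  0.71349266])}
{'fx': 457.7977549555522, 'fy': 457.7977549555522, 'cx': 324.985632261835, 'cy': 200.49368645809207, 'k1': -0.0974142779314126, 'origin': array([0.53132804, 1.11316757, 0.77428793]), 'attitude': array([ 0.00473061,  0.48846564,  0.87245141, -0.01440401])}
{'t': 0.1, 'q': array([ 1.00851983e+00,  5.28418320e-01,  1.43381443e+00, -1.61583374e-05,
        1.18143167e+00, -1.78510707e-01]), 'qd': array([ 0.0015271 , -0.00284779, -0.00440019,  0.00057025, -0.00158202,
       -0.00031011]), 'tau': array([-2.67077749e-04, -4.43301630e+01, -1.78586000e+01, -2.67610867e-04,
        3.91760375e-03,  7.77854154e-06]), 'tcp_pos': array([0.23370525, 0.5790914 , 0.30299081]), 'tool_rot': array([ 1.90704451e-01,  9.81646953e-01, -9.68341098e-04, -3.68007598e-04]), 'force': array([-0.03990877,  0.45225642,  0.81478345]), 'ft_torque': array([ 0.02153734, -0.05328564,  0.02486999]), 'gripper_force': 0.0, 'finger_gap': 1.001178840009793}
```

View pics/top0.png

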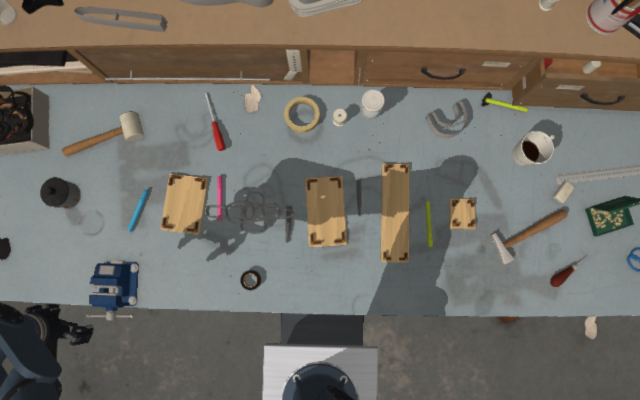

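View pics/side0.png

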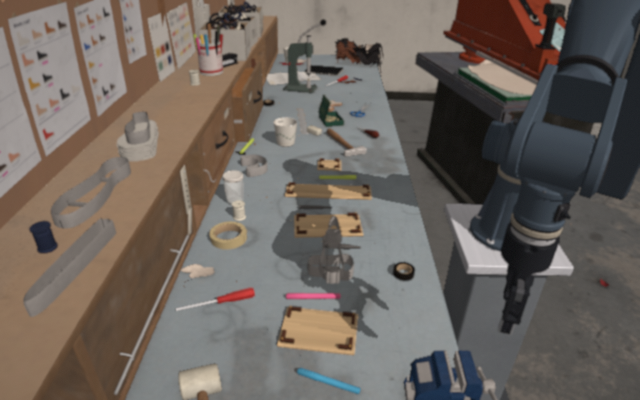

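The top view shows four boards, at about (186,203), (327,212), (396,212) and (463,213). The stack is near (250,209) and the robot base is at the bottom. I'll zoom in on the stack and measure the boards.

Run:
```python
from h import *
D=np.load('pics/top0.npz');p,d=D['p'],D['d']
P=cloud('top',d); 
hsv=cv2.cvtColor(p,cv2.COLOR_RGB2HSV)
m=((hsv[...,0]>8)&(hsv[...,0]<28)&(hsv[...,1]>70)).astype(np.uint8); m[:155]=0;m[270:]=0
m=cv2.morphologyEx(m,cv2.MORPH_CLOSE,np.ones((5,5),np.uint8))
for c in cv2.findContours(m,0,1)[0]:
    if cv2.contourArea(c)<300: continue
    W=onplane('top',c[:,0,:],0.008)[:,:2]
    r=cv2.minAreaRect((W*1000).astype(np.float32)); print(r, 'depth z',np.median(P[...,2][cv2.drawContours(np.zeros_like(m),[c],-1,1,-1)>0]))
a=p[185:250,190:305]; b=cv2.resize(a,None,fx=6,fy=6,interpolation=cv2.INTER_CUBIC)
cv2.imwrite('pics/c1.png',b[...,::-1])
S=np.load('pics/side0.npz');q=S['p'][205:300,285:375]; cv2.imwrite('pics/c2.png',cv2.resize(q,None,fx=6,fy=6,interpolation=cv2.INTER_CUBIC)[...,::-1])
z=P[...,2]; h=(z[185:250,190:305]*1000)
np.set_printoptions(linewidth=400)
print('bench',np.median(z[250:290,280:300]), np.percentile(h,[1,50,90,99,100]))
for lo,hi in((20,42),(52,72),(84,104),(112,140)):
    k=(h>lo)&(h<hi); Q=P[185:250,190:305][k]; print(lo,k.sum(),Q.min(0) if k.any() else'',Q.max(0) if k.any() else '')
```

```text
((491.5146179199219, -613.6524658203125), (26.57848358154297, 213.93067932128906), 28.372432708740234) depth z 0.023728036917214368
((530.8482055664062, -398.0132751464844), (83.62872314453125, 73.9862289428711), 1.0541870594024658) depth z 0.008814316516836507
((530.41162109375, -5.619815826416016), (197.69544982910156, 107.71219635009766), 4.935506343841553) depth z 0.008727719835700753
((543.189453125, 403.56829833984375), (116.95881652832031, 165.721923828125), 84.00724029541016) depth z 0.008891464779709812
((531.550537109375, -204.17347717285156), (79.65340423583984, 283.8810729980469), 89.30966186523438) depth z 0.008625656980010943
bench 0.0002964206853619533 [  -5.20845223    1.58256116   21.2823937   114.17588254 1285.64309069]
20 158 [0.46090198 0.09476476 0.02011376] [0.59329259 0.37011427 0.0417151 ]
52 171 [0.48813188 0.08195444 0.05220417] [0.54705397 0.31550886 0.07185318]
84 201 [0.4970032  0.08099522 0.08410514] [0.53190453 0.31560957 0.10355777]
112 52 [0.49516651 0.18155033 0.11233088] [0.53425181 0.20831156 0.13020178]
```

View pics/c1.png

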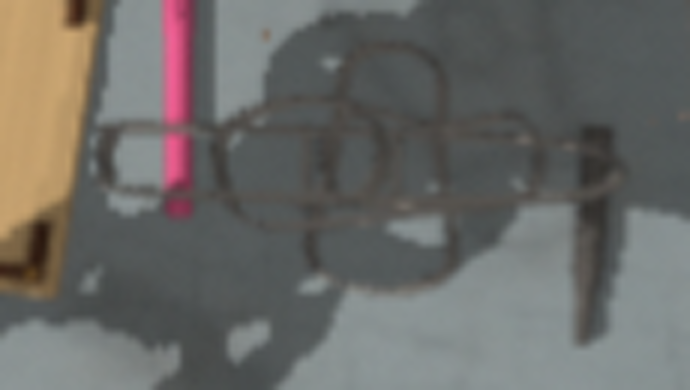

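View pics/c2.png

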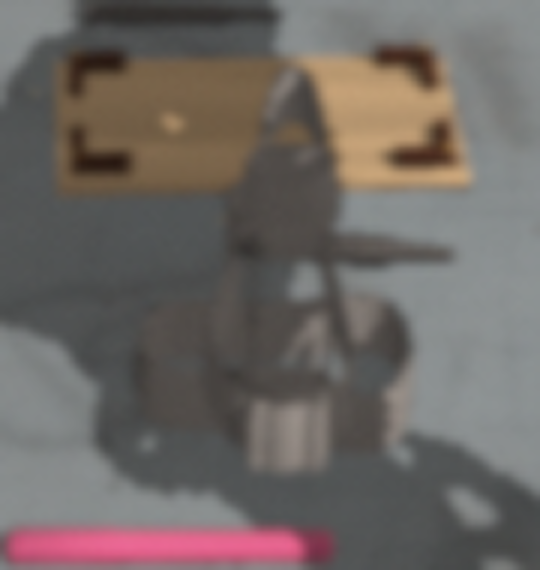

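The crops show the eyestay oval around top-view pixel (244,212), sitting on the strap, whose ends are at about (207,211) and (293,213). Below the strap is the counter, with its wide end to the left, then the tongue, with its wide end toward the robot. Next I'll get precise poses of the top two dies and check the stop lengths.

```bash
cat >> h.py <<'E'
def layer(n,lo,hi,x=(.42,.62),y=(.06,.34),save=None):
    """median-free min-area rectangle of the depth points between two heights, mm"""
    p,d=manip.snapshot(n); P=cloud(n,d)*1000
    k=(d>0)&(P[...,2]>lo)&(P[...,2]<hi)&(P[...,0]>x[0]*1e3)&(P[...,0]<x[1]*1e3)&(P[...,1]>y[0]*1e3)&(P[...,1]<y[1]*1e3)
    if save: cv2.imwrite(save,p[...,::-1])
    Q=P[k]; return Q, cv2.minAreaRect(Q[:,:2].astype(np.float32)), p, k
def go(x,y,z,yaw):
    """what is left to go: tool-axis shift (normalised) and turn about tool z; yaw = world angle of tool y, deg"""
    s=manip.sense(); Rm=R.from_quat(s['tool_rot']).as_matrix()
    yw=np.degrees(np.arctan2(Rm[1,1],Rm[0,1])); dy=(yaw-yw+180)%360-180
    rv=R.from_matrix(Rm.T@np.array([[np.sin(np.radians(yaw)),np.cos(np.radians(yaw)),0],[-np.cos(np.radians(yaw)),np.sin(np.radians(yaw)),0],[0,0,-1]]).T).as_rotvec()/(2*np.pi)
    D=np.array([x,y,z])-s['tcp_pos']
    print('t',round(s['t'],1),'tcp',s['tcp_pos'].round(4),'yaw',yw.round(1),'F',s['force'].round(1),'gap',round(s['finger_gap'],3),'grip',round(s['gripper_force'],1))
    print(' left: dp',(Rm.T@D/.5).round(4),' rot',rv.round(4),' q6',s['q'][5].round(2))
E
python3 - <<'E'
from h import *
for n in('top','side'):
  for lo,hi in((112,130),(118,130),(86,101),(90,101)):
    Q,r,p,k=layer(n,lo,hi); print(n,lo,len(Q),r)
# stops: dark pixels
p=np.load('pics/top0.npz')['p']; 
for nm,(u,v) in dict(eye=(463,213),strap=(396,212),counter=(327,212),tongue=(186,203)).items():
  du,dv=dict(eye=(14,18),strap=(16,52),counter=(22,38),tongue=(26,34))[nm]
  c=p[v-dv:v+dv,u-du:u+du]; h=cv2.cvtColor(c,cv2.COLOR_RGB2HSV)
  m=((h[...,2]<85)&(h[...,1]>90)).astype(np.uint8)
  N,l,st,ce=cv2.connectedComponentsWithStats(m)
  print(nm)
  C=[]
  for i in range(1,N):
    if st[i,4]<6: continue
    yy,xx=np.where(l==i); W=onplane('top',np.c_[xx+u-du,yy+v-dv],.018)[:,:2]*1000
    C.append(W); print('  ',W.min(0).round(),W.max(0).round(),st[i,4])
  print('  rect',cv2.minAreaRect(np.vstack(C).astype(np.float32)))
E
```

```text
top 112 51 ((515.1205444335938, 194.97088623046875), (28.240774154663086, 36.13695526123047), 65.04747772216797)
top 118 32 ((515.0993041992188, 195.62033081054688), (34.58077621459961, 28.875154495239258), 22.596263885498047)
top 86 179 ((513.1109008789062, 198.69435119628906), (235.5854949951172, 37.06878662109375), 87.7337417602539)
top 90 133 ((513.1595458984375, 199.181884765625), (232.7733612060547, 37.01434326171875), 87.80889892578125)
side 112 141 ((518.150146484375, 198.8544464111328), (37.93168640136719, 34.22876739501953), 37.86521911621094)
side 118 80 ((517.6060791015625, 198.1956024169922), (36.501766204833984, 29.0391788482666), 13.073546409606934)
side 86 175 ((516.545166015625, 199.5836181640625), (36.96152114868164, 239.22402954101562), 2.417973041534424)
side 90 132 ((516.3605346679688, 200.5572052001953), (37.25642013549805, 238.7447509765625), 2.430415153503418)
eye
   [ 553. -380.] [ 568. -365.] 25
   [ 554. -429.] [ 560. -420.] 9
   [ 500. -426.] [ 509. -417.] 10
  rect ((534.2342529296875, -395.5507507324219), (63.872779846191406, 65.27424621582031), 86.13702392578125)
strap
   [ 650. -188.] [ 665. -176.] 13
   [ 397. -189.] [ 414. -172.] 20
   [ 398. -237.] [ 415. -214.] 32
  rect ((531.3211669921875, -203.33291625976562), (267.5592346191406, 64.67837524414062), 0.49400341510772705)
counter
   [590.  23.] [620.  49.] 47
   [598. -46.] [624. -17.] 45
   [453. -56.] [468. -56.] 6
   [446.  30.] [460.  31.] 6
  rect ((535.590576171875, -3.72503662109375), (173.61915588378906, 94.58985137939453), 4.253469467163086)
tongue
   [597. 439.] [615. 445.] 17
   [587. 345.] [608. 350.] 15
   [478. 452.] [498. 458.] 20
   [463. 356.] [489. 387.] 46
  rect ((539.7803955078125, 401.9342346191406), (102.1460952758789, 146.40060424804688), 84.24922180175781)
```

Run:
```python
from h import *
for n in('top','side'):
  D=np.load(f'pics/{n}0.npz'); P=cloud(n,D['d'])*1000
  def sel(lo,hi,x0=440,x1=600,y0=60,y1=340):
    k=(P[...,2]>lo)&(P[...,2]<hi)&(P[...,0]>x0)&(P[...,0]<x1)&(P[...,1]>y0)&(P[...,1]<y1); return P[k]
  Q=sel(114,131); print(n,'eye bbox',Q.min(0).round(1),Q.max(0).round(1)); w,v=np.linalg.eigh(np.cov(Q[:,:2].T)); print('  pca',np.degrees(np.arctan2(v[1,1],v[0,1])).round(1),(2*np.sqrt(2*w)).round(1))
  Q=sel(88,101); 
  bins=[(b,Q[(Q[:,1]>b)&(Q[:,1]<b+25),0]) for b in range(85,310,25)]
  print('  strap',[(b+12,q.min().round(),q.max().round()) for b,q in bins if len(q)>3], 'y',Q[:,1].min(),Q[:,1].max())
  m=[(b+12,(q.min()+q.max())/2) for b,q in bins if len(q)>3 and np.ptp(q)>25]; f=np.polyfit(*zip(*m),1); print('  slope deg',np.degrees(np.arctan(f[0])), 'x at 198',np.polyval(f,198))
D=np.load('pics/side0.npz')['p']; hsv=cv2.cvtColor(D,cv2.COLOR_RGB2HSV)
m=((hsv[...,0]>8)&(hsv[...,0]<28)&(hsv[...,1]>70)).astype(np.uint8); m[:150]=0; m[:,:270]=0;m[:,390:]=0
m=cv2.morphologyEx(m,cv2.MORPH_CLOSE,np.ones((7,7),np.uint8))
for c in cv2.findContours(m,0,1)[0]:
  if cv2.contourArea(c)>100: print('side board',cv2.minAreaRect((onplane('side',c[:,0],.006)[:,:2]*1000).astype(np.float32)))
go(.516,.197,.25,90)
```

```text
top eye bbox [495.2 181.6 114.1] [534.3 208.3 130.2]
  pca -168.4 [26.4 36. ]
  strap [(97, np.float64(500.0), np.float64(527.0)), (122, np.float64(499.0), np.float64(529.0)), (147, np.float64(499.0), np.float64(529.0)), (172, np.float64(498.0), np.float64(528.0)), (197, np.float64(498.0), np.float64(532.0)), (222, np.float64(497.0), np.float64(529.0)), (247, np.float64(499.0), np.float64(529.0)), (272, np.float64(498.0), np.float64(529.0)), (297, np.float64(498.0), np.float64(528.0))] y 83.04101206208142 315.6095682813424
  slope deg -0.04172620076836599 x at 198 513.7253621985299
side eye bbox [496.  181.2 114.1] [535.5 212.4 127.5]
  pca 169.7 [29.4 30.9]
  strap [(97, np.float64(505.0), np.float64(529.0)), (122, np.float64(502.0), np.float64(529.0)), (197, np.float64(498.0), np.float64(535.0)), (222, np.float64(500.0), np.float64(532.0)), (247, np.float64(500.0), np.float64(532.0)), (272, np.float64(500.0), np.float64(531.0)), (297, np.float64(500.0), np.float64(531.0))] y 81.52182000469077 318.7859133952172
  slope deg 0.016185675616141298 x at 198 515.8389036540632
side board (
[... 542 characters left out ...]
   rv=R.from_matrix(Rm.T@np.array([[np.sin(np.radians(yaw)),np.cos(np.radians(yaw)),0],[-np.cos(np.radians(yaw)),np.sin(np.radians(yaw)),0],[0,0,-1]]).T).as_rotvec()/(2*np.pi)
       ~~~~~~~~~~~~~^^^^^^^^^^^^^^^^^^^^^^^^^^^^^^^^^^^^^^^^^^^^^^^^^^^^^^^^^^^^^^^^^^^^^^^^^^^^^^^^^^^^^^^^^^^^^^^^^^^^^^^^^^^^^^^^^^^^^^^^^^^^^^^^^^^^^^
  File "scipy/spatial/transform/_rotation.pyx", line 1143, in scipy.spatial.transform._rotation.Rotation.from_matrix
ValueError: Non-positive determinant (left-handed or null coordinate frame) in rotation matrix 0: [[-9.27260488e-01  3.74416864e-01 -2.55741437e-06]
 [ 3.74416863e-01  9.27260485e-01  8.01744275e-05]
 [-3.23900470e-05 -7.33850397e-05  9.99999997e-01]].
```

```bash
python3 - <<'E'
s=open('h.py').read()
i=s.index('    rv='); j=s.index('\n',i)
s=s[:i]+"    c,n=np.cos(np.radians(yaw)),np.sin(np.radians(yaw)); rv=R.from_matrix(Rm.T@np.array([[-n,c,0],[c,n,0],[0,0,-1]])).as_rotvec()/(2*np.pi)"+s[j:]
open('h.py','w').write(s)
from h import *
go(.515,.1955,.26,90)
E
python3 -m crank '[{"dp":[0,0,0],"delta_rot":[0,0,-0.0155],"fingers":1},{"dp":[0,0,0],"delta_rot":[0,0,-0.0155],"fingers":1},{"dp":[0,0,0],"delta_rot":[0,0,-0.0155],"fingers":1},{"dp":[0,0,0],"delta_rot":[0,0,-0.0155],"fingers":1}]' 50
python3 -c "
from h import *
go(.515,.1955,.26,90)"
```

```text
t 0.5 tcp [0.234  0.5795 0.3039] yaw 68.0 F [ 0.2  1.3 -0.2] gap 0.999 grip 0.0
 left: dp [-0.8087 -0.5017  0.0878]  rot [-0.     -0.     -0.0611]  q6 -0.18
t: 0.83
tcp_pos: [0.234, 0.5795, 0.304]
tool_rot: [-0.005, 1.0, 0.0, 0.0]
force: [-0.6, -0.3, -0.0]
finger_gap: 1.001
gripper_force: 0.0
t 0.8 tcp [0.234  0.5795 0.304 ] yaw 90.6 F [-0.6 -0.3 -0. ] gap 1.001 grip 0.0
 left: dp [-0.5539 -0.774   0.0879]  rot [0.     0.     0.0017]  q6 -0.57
```

```bash
python3 -m crank '[{"dp":[-0.046,-0.0645,0.003],"delta_rot":[0,0,0],"fingers":1},{"dp":[-0.046,-0.0645,0.003],"delta_rot":[0,0,0],"fingers":1},{"dp":[-0.046,-0.0645,0.003],"delta_rot":[0,0,0],"fingers":1},{"dp":[-0.046,-0.0645,0.003],"delta_rot":[0,0,0],"fingers":1},{"dp":[-0.046,-0.0645,0.003],"delta_rot":[0,0,0],"fingers":1},{"dp":[-0.046,-0.0645,0.003],"delta_rot":[0,0,0],"fingers":1},{"dp":[-0.046,-0.0645,0.003],"delta_rot":[0,0,0],"fingers":1},{"dp":[-0.046,-0.0645,0.003],"delta_rot":[0,0,0],"fingers":1},{"dp":[-0.046,-0.0645,0.003],"delta_rot":[0,0,0],"fingers":1},{"dp":[-0.046,-0.0645,0.003],"delta_rot":[0,0,0],"fingers":1},{"dp":[-0.046,-0.0645,0.003],"delta_rot":[0,0,0],"fingers":0.5},{"dp":[-0.046,-0.0645,0.003],"delta_rot":[0,0,0],"fingers":0.4}]'
python3 -c "
from h import *
go(.515,.1955,.180,90)"
```

```text
t: 1.83
tcp_pos: [0.5132, 0.1923, 0.2861]
tool_rot: [-0.003, 1.0, 0.0, 0.0]
force: [0.6, 0.1, 0.2]
finger_gap: 0.748
gripper_force: 0.0
t 1.8 tcp [0.5132 0.1923 0.2861] yaw 90.3 F [0.6 0.1 0.2] gap 0.748 grip 0.0
 left: dp [-0.0036  0.0063  0.2122]  rot [0.     0.0001 0.0009]  q6 -1.42
```

```bash
python3 -m crank '[{"dp":[-0.0036,0.006,0.03],"delta_rot":[0,0,0.0009],"fingers":0.4},{"dp":[0,0,0.05],"delta_rot":[0,0,0],"fingers":0.4},{"dp":[0,0,0.05],"delta_rot":[0,0,0],"fingers":0.4},{"dp":[0,0,0.05],"delta_rot":[0,0,0],"fingers":0.4},{"dp":[0,0,0.03],"delta_rot":[0,0,0],"fingers":0.4},{"dp":[0,0,0.009],"delta_rot":[0,0,0],"fingers":0.4},{"dp":[0,0,0],"delta_rot":[0,0,0],"fingers":0},{"dp":[0,0,0],"delta_rot":[0,0,0],"fingers":-0.2},{"dp":[0,0,0],"delta_rot":[0,0,0],"fingers":-1},{"dp":[0,0,0],"delta_rot":[0,0,0],"fingers":-1},{"dp":[0,0,0],"delta_rot":[0,0,0],"fingers":-1},{"dp":[0,0,0],"delta_rot":[0,0,0],"fingers":-1}]' 40
python3 -c "
from h import *
go(.515,.1955,.260,90)"
```

```text
t: 2.83
tcp_pos: [0.5148, 0.1973, 0.1776]
tool_rot: [-0.0, 1.0, 0.0, 0.001]
force: [0.3, -0.1, 4.1]
finger_gap: 0.321
gripper_force: 39.7
t 2.8 tcp [0.5148 0.1973 0.1776] yaw 90.0 F [ 0.3 -0.1  4.1] gap 0.321 grip 39.7
 left: dp [-0.001  -0.0036 -0.1648]  rot [0.0001 0.0004 0.    ]  q6 -1.41
```

```bash
python3 -m crank '[{"dp":[0,0,-0.01],"delta_rot":[0,0,0],"fingers":-1},{"dp":[0,0,-0.02],"delta_rot":[0,0,0],"fingers":-1},{"dp":[0,0,-0.04],"delta_rot":[0,0,0],"fingers":-1},{"dp":[0,0,-0.05],"delta_rot":[0,0,0],"fingers":-1},{"dp":[0,0,-0.04],"delta_rot":[0,0,0],"fingers":-1}]'
python3 - <<'E'
from h import *
Q,r,p,k=layer('top',86,101); print('strap',r)
Q,r,p,k=layer('side',150,290,save='pics/s1.png'); 
cv2.imwrite('pics/s1c.png',cv2.resize(p[130:330,230:430],None,fx=3,fy=3)[...,::-1])
go(.5305,-.3975,.26,91.3)
E
```

```text
t: 3.25
tcp_pos: [0.5139, 0.1971, 0.2583]
tool_rot: [-0.0, 1.0, 0.0, 0.0]
force: [0.5, 0.3, -1.0]
finger_gap: 0.324
gripper_force: 39.5
strap ((511.6679382324219, 197.83131408691406), (29.77157974243164, 234.28182983398438), 2.131932258605957)
t 3.4 tcp [0.5158 0.1975 0.2605] yaw 90.0 F [ 0.6  0.3 -0.2] gap 0.318 grip 39.5
 left: dp [-2.9000e-02 -1.1901e+00 -4.0000e-04]  rot [ 0.0002  0.0013 -0.0036]  q6 -1.41
```

View pics/s1c.png

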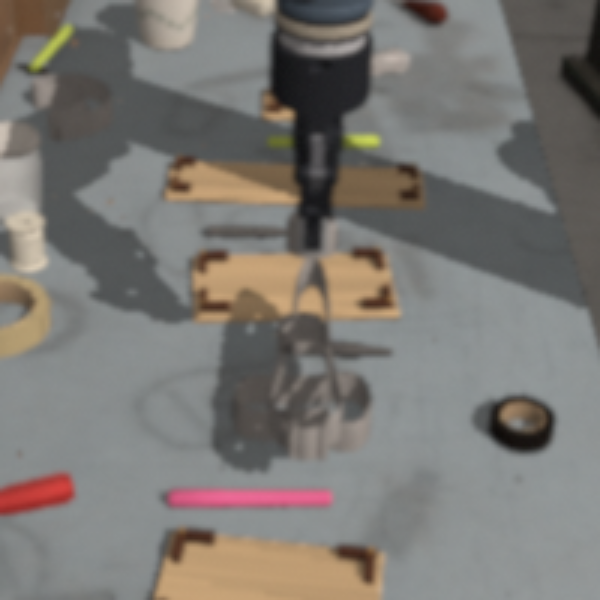

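The eyestay is held in the fingers (around (315,230) in this crop) and the stack is undisturbed. Carrying it over.

```bash
python3 -m crank '[{"dp":[0,-0.04,0],"delta_rot":[0,0,0],"fingers":-1},{"dp":[-0.002,-0.079,0],"delta_rot":[0,0,0],"fingers":-1},{"dp":[-0.002,-0.079,0],"delta_rot":[0,0,0],"fingers":-1},{"dp":[-0.002,-0.079,0],"delta_rot":[0,0,0],"fingers":-1},{"dp":[-0.002,-0.079,0],"delta_rot":[0,0,0],"fingers":-1},{"dp":[-0.002,-0.079,0],"delta_rot":[0,0,0],"fingers":-1},{"dp":[-0.002,-0.079,0],"delta_rot":[0,0,0],"fingers":-1},{"dp":[-0.002,-0.079,0],"delta_rot":[0,0,0],"fingers":-1},{"dp":[-0.002,-0.079,0],"delta_rot":[0,0,0],"fingers":-1},{"dp":[-0.002,-0.079,0],"delta_rot":[0,0,0],"fingers":-1},{"dp":[-0.002,-0.079,0],"delta_rot":[0,0,0],"fingers":-1},{"dp":[-0.002,-0.079,0],"delta_rot":[0,0,0],"fingers":-1}]'
python3 -m crank '[{"dp":[-0.002,-0.079,0],"delta_rot":[0,0,-0.0036],"fingers":-1},{"dp":[-0.002,-0.079,0],"delta_rot":[0,0,0],"fingers":-1},{"dp":[-0.002,-0.079,0],"delta_rot":[0,0,0],"fingers":-1},{"dp":[0,-0.03,0],"delta_rot":[0,0,0],"fingers":-1},{"dp":[0,0,0],"delta_rot":[0,0,0],"fingers":-1}]'
python3 -c "
from h import *
go(.5305,-.3975,.091,91.3)"
```

```text
t: 4.35
tcp_pos: [0.5242, -0.259, 0.2558]
tool_rot: [0.0, 1.0, 0.001, -0.001]
force: [1.7, -0.3, -0.9]
finger_gap: 0.321
gripper_force: 39.5
t: 4.77
tcp_pos: [0.5295, -0.3952, 0.2556]
tool_rot: [-0.009, 1.0, -0.001, 0.0]
force: [0.2, 0.1, -0.6]
finger_gap: 0.324
gripper_force: 39.6
t 4.8 tcp [ 0.5295 -0.3952  0.2556] yaw 91.1 F [ 0.2  0.1 -0.6] gap 0.324 grip 39.6
 left: dp [-0.0018 -0.0039  0.3291]  rot [-0.0003  0.0001 -0.0007]  q6 -2.4
```

```bash
python3 -m crank '[{"dp":[-0.0018,-0.0039,0.05],"delta_rot":[0,0,-0.0007],"fingers":-1},{"dp":[0,0,0.07],"delta_rot":[0,0,0],"fingers":-1},{"dp":[0,0,0.07],"delta_rot":[0,0,0],"fingers":-1},{"dp":[0,0,0.06],"delta_rot":[0,0,0],"fingers":-1},{"dp":[0,0,0.04],"delta_rot":[0,0,0],"fingers":-1},{"dp":[0,0,0.015],"delta_rot":[0,0,0],"fingers":-1},{"dp":[0,0,0.010],"delta_rot":[0,0,0],"fingers":-1},{"dp":[0,0,0.005],"delta_rot":[0,0,0],"fingers":-1},{"dp":[0,0,0],"delta_rot":[0,0,0],"fingers":-1}]'
python3 -c "
from h import *
go(.5305,-.3975,.089,91.3)"
```

```text
t: 5.52
tcp_pos: [0.5316, -0.3926, 0.0972]
tool_rot: [-0.014, 1.0, -0.0, 0.0]
force: [0.4, -0.1, -1.1]
finger_gap: 0.323
gripper_force: 39.6
t 5.5 tcp [ 0.5316 -0.3926  0.0972] yaw 91.6 F [ 0.4 -0.1 -1.1] gap 0.323 grip 39.6
 left: dp [ 0.0026 -0.0097  0.0164]  rot [-0.0001  0.0001  0.0008]  q6 -2.4
```

```bash
for i in 1 2 3; do python3 -m crank '[{"dp":[0,0,0],"delta_rot":[0,0,0],"fingers":-1}]' | sed -n 2p; done
python3 -c "
from h import *
go(.5305,-.3975,.089,91.3)"
```

```text
tcp_pos: [0.5319, -0.3931, 0.098]
tcp_pos: [0.5318, -0.3932, 0.0981]
tcp_pos: [0.5316, -0.3932, 0.0978]
t 5.8 tcp [ 0.5316 -0.3932  0.0978] yaw 91.6 F [-0.9 -0.5 -0.7] gap 0.317 grip 39.6
 left: dp [ 0.0024 -0.0085  0.0176]  rot [-0.0003  0.0002  0.0007]  q6 -2.4
```

```bash
python3 -m crank '[{"dp":[0.0024,-0.0085,0.008],"delta_rot":[0,0,0],"fingers":-1},{"dp":[0,0,0.0],"delta_rot":[0,0,0],"fingers":-1},{"dp":[0,0,0],"delta_rot":[0,0,0],"fingers":-1}]'
python3 -c "
from h import *
go(.5305,-.3975,.089,91.3)"
```

```text
t: 6.02
tcp_pos: [0.5298, -0.3974, 0.0923]
tool_rot: [-0.013, 1.0, 0.0, -0.0]
force: [-1.0, 1.1, -1.5]
finger_gap: 0.32
gripper_force: 39.6
t 6.0 tcp [ 0.5298 -0.3974  0.0923] yaw 91.5 F [-1.   1.1 -1.5] gap 0.32 grip 39.6
 left: dp [-0.0014 -0.0003  0.0067]  rot [ 0.     -0.      0.0006]  q6 -2.41
```

```bash
python3 -m crank '[{"dp":[-0.0014,0,0.004],"delta_rot":[0,0,0],"fingers":-1},{"dp":[0,0,0.003],"delta_rot":[0,0,0],"fingers":-1},{"dp":[0,0,0],"delta_rot":[0,0,0],"fingers":-1}]'
python3 -c "
from h import *
go(.5305,-.3975,.089,91.3)"
```

```text
t: 6.27
tcp_pos: [0.5308, -0.3972, 0.0899]
tool_rot: [-0.014, 1.0, -0.0, 0.0]
force: [-1.9, 0.6, 5.2]
finger_gap: 0.322
gripper_force: 40.1
t 6.3 tcp [ 0.5308 -0.3972  0.0899] yaw 91.6 F [-1.9  0.6  5.2] gap 0.322 grip 40.1
 left: dp [ 0.0007 -0.0006  0.0017]  rot [-0.0001  0.      0.0007]  q6 -2.41
```

```bash
python3 -m crank '[{"dp":[0,0,0],"delta_rot":[0,0,0],"fingers":-0.2},{"dp":[0,0,0],"delta_rot":[0,0,0],"fingers":-0.05},{"dp":[0,0,0],"delta_rot":[0,0,0],"fingers":-0.05},{"dp":[0,0,-0.02],"delta_rot":[0,0,0],"fingers":-0.05},{"dp":[0,0,-0.06],"delta_rot":[0,0,0],"fingers":-0.05},{"dp":[0,0,-0.07],"delta_rot":[0,0,0],"fingers":0},{"dp":[0,0,-0.07],"delta_rot":[0,0,0],"fingers":0},{"dp":[0,0.07,-0.04],"delta_rot":[0,0,0],"fingers":0},{"dp":[0,0.08,0],"delta_rot":[0,0,0],"fingers":0},{"dp":[0,0.08,0],"delta_rot":[0,0,0],"fingers":0},{"dp":[0,0.08,0],"delta_rot":[0,0,0],"fingers":0}]'
cat >> h.py <<'E'
def bins(n,lo,hi,axis,step=20,**kw):
    Q=layer(n,lo,hi,**kw)[0]; a=Q[:,axis]; o=Q[:,1-axis]
    print(n,'axis',axis,'extent',a.min().round(1),a.max().round(1),'N',len(Q))
    for b in np.arange(a.min(),a.max(),step):
        q=o[(a>=b)&(a<b+step)]
        if len(q)>1: print('   ',(b+step/2).round(),q.min().round(1),q.max().round(1),'mid',((q.min()+q.max())/2).round(1))
E
python3 - <<'E'
from h import *
for n in('top','side'):
  Q,r,p,k=layer(n,28,46,x=(.47,.59),y=(-.45,-.34)); print(n,'eye',len(Q),r,Q.min(0).round(1),Q.max(0).round(1))
  if n=='top': cv2.imwrite('pics/e2.png',cv2.resize(p[180:245,430:500],None,fx=6,fy=6,interpolation=2)[...,::-1])
  bins(n,88,101,1,step=40)
go(.5145,.1985,.26,0)
E
```

```text
t: 7.18
tcp_pos: [0.5264, -0.2409, 0.2204]
tool_rot: [-0.013, 1.0, -0.001, 0.001]
force: [1.0, -0.3, -0.7]
finger_gap: 0.5
gripper_force: 0.0Traceback (most recent call last):
  File "<stdin>", line 3, in <module>
    return umr_minimum(a, axis, None, out, keepdims, initial, where)
ValueError: zero-size array to reduction operation minimum which has no identity
```

Run:
```python
from h import *
bins('top',88,101,1,step=40); bins('side',88,101,1,step=40)
p,d=manip.snapshot('top');cv2.imwrite('pics/e2.png',p[...,::-1])
go(.5145,.1985,.26,0)
```

```text
top axis 1 extent 80.8 316.4 N 161
    101.0 499.8 526.9 mid 513.3
    141.0 498.3 529.0 mid 513.6
    181.0 497.6 530.3 mid 514.0
    221.0 497.5 529.9 mid 513.7
    261.0 498.7 529.0 mid 513.8
    301.0 498.4 528.1 mid 513.2
side axis 1 extent 77.9 320.0 N 145
    98.0 504.8 528.6 mid 516.7
    138.0 499.7 530.7 mid 515.2
    178.0 499.8 530.5 mid 515.1
    218.0 500.1 532.1 mid 516.1
    258.0 500.3 531.5 mid 515.9
    298.0 500.4 530.9 mid 515.6
    338.0 516.4 518.8 mid 517.6
t 7.4 tcp [ 0.5268 -0.2409  0.2197] yaw 91.7 F [-0.4 -0.3  0.1] gap 0.499 grip 0.0
 left: dp [-0.0015  0.8791 -0.0813]  rot [-0.000e+00  2.000e-04  2.547e-01]  q6 -2.22
```

View pics/e2.png

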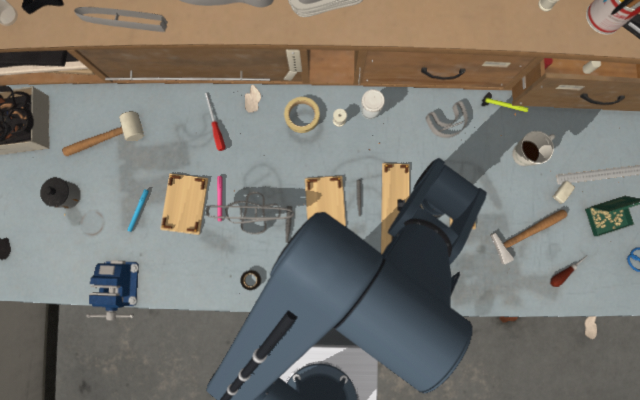

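The arm hides the eyestay board for now, so I'll check it from the stack. The strap is undisturbed at (514.7, 199), yaw 0.

```bash
python3 -m crank '[{"dp":[0,0.06,-0.02],"delta_rot":[0,0,0],"fingers":0},{"dp":[0,0.08,-0.02],"delta_rot":[0,0,0],"fingers":0},{"dp":[0,0.08,-0.02],"delta_rot":[0,0,0],"fingers":0},{"dp":[0,0.08,-0.02],"delta_rot":[0,0,0],"fingers":0},{"dp":[0,0.08,0],"delta_rot":[0,0,0],"fingers":0},{"dp":[0,0.08,0],"delta_rot":[0,0,0],"fingers":0},{"dp":[0,0.08,0],"delta_rot":[0,0,0],"fingers":0},{"dp":[0,0.08,0],"delta_rot":[0,0,0],"fingers":0},{"dp":[0,0.08,0],"delta_rot":[0,0,0],"fingers":0},{"dp":[0,0.08,0],"delta_rot":[0,0,0],"fingers":0},{"dp":[0,0.08,0],"delta_rot":[0,0,0],"fingers":0},{"dp":[0,0.02,0],"delta_rot":[0,0,0],"fingers":0}]'
python3 -m crank '[{"dp":[0,0,0],"delta_rot":[0,0,0.019],"fingers":0},{"dp":[0,0,0],"delta_rot":[0,0,0.019],"fingers":0},{"dp":[0,0,0],"delta_rot":[0,0,0.019],"fingers":0},{"dp":[0,0,0],"delta_rot":[0,0,0.019],"fingers":0},{"dp":[0,0,0],"delta_rot":[0,0,0.019],"fingers":0},{"dp":[0,0,0],"delta_rot":[0,0,0.019],"fingers":0},{"dp":[0,0,0],"delta_rot":[0,0,0.019],"fingers":0},{"dp":[0,0,0],"delta_rot":[0,0,0.019],"fingers":0},{"dp":[0,0,0],"delta_rot":[0,0,0.019],"fingers":0},{"dp":[0,0,0],"delta_rot":[0,0,0.019],"fingers":0},{"dp":[0,0,0],"delta_rot":[0,0,0.019],"fingers":0},{"dp":[0,0,0],"delta_rot":[0,0,0.019],"fingers":0}]' | head -3
python3 - <<'E'
from h import *
for n in('top','side'):
  p,d=manip.snapshot(n); P=cloud(n,d)*1000
  k=(P[...,0]>480)&(P[...,0]<580)&(P[...,1]>-450)&(P[...,1]<-345)&(P[...,2]>25)&(P[...,2]<60); Q=P[k]; print(n,len(Q))
  if len(Q): print(Q.min(0).round(1),Q.max(0).round(1), cv2.minAreaRect(Q[:,:2].astype(np.float32)))
  if n=='top': cv2.imwrite('pics/e3.png',cv2.resize(p[180:245,430:500],None,fx=6,fy=6,interpolation=2)[...,::-1])
go(.5147,.1990,.26,0)
E
```

```text
t: 8.38
tcp_pos: [0.5156, 0.2017, 0.2595]
tool_rot: [-0.015, 1.0, 0.001, 0.001]
force: [-0.6, 0.1, 0.1]
finger_gap: 0.496
gripper_force: 0.0
t: 9.38
tcp_pos: [0.5163, 0.1963, 0.2592]
tool_rot: [0.649, 0.761, 0.0, 0.001]
top 54
[ 509.8 -409.4   25.2] [ 549.8 -382.6   42.7] ((529.6266479492188, -395.9918518066406), (26.736982345581055, 39.60914611816406), 86.06463623046875)
side 0
t 9.5 tcp [0.5161 0.1965 0.2591] yaw 9.4 F [ 0.3 -0.6  0.2] gap 0.501 grip 0.0
 left: dp [ 0.0054 -0.0019 -0.0017]  rot [0.0002 0.     0.0261]  q6 -0.0
```

View pics/e3.png

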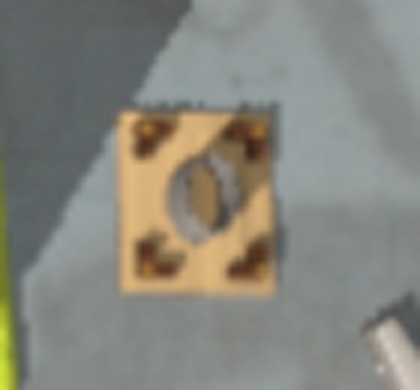

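The eyestay sits inside its stops: it is at about (204,198) in the crop and the board centre is at about (199,201). Next, the strap.

```bash
python3 -m crank '[{"dp":[0.0054,-0.0019,0],"delta_rot":[0,0,0.013],"fingers":0.4},{"dp":[0,0,0],"delta_rot":[0,0,0.013],"fingers":0.4},{"dp":[0,0,0.05],"delta_rot":[0,0,0],"fingers":0.4},{"dp":[0,0,0.06],"delta_rot":[0,0,0],"fingers":0.4},{"dp":[0,0,0.05],"delta_rot":[0,0,0],"fingers":0.4},{"dp":[0,0,0.02],"delta_rot":[0,0,0],"fingers":0.4},{"dp":[0,0,0],"delta_rot":[0,0,0],"fingers":0.4}]' | head -2
python3 - <<'E'
from h import *
p,d=manip.snapshot('top'); hsv=cv2.cvtColor(p,cv2.COLOR_RGB2HSV)
m=((hsv[...,0]>8)&(hsv[...,0]<28)&(hsv[...,1]>70)).astype(np.uint8); m[:185]=0;m[242:]=0;m[:,:440]=0;m[:,485:]=0
m=cv2.morphologyEx(m,cv2.MORPH_CLOSE,np.ones((7,7),np.uint8))
c=max(cv2.findContours(m,0,1)[0],key=cv2.contourArea); print(cv2.minAreaRect((onplane('top',c[:,0],.008)[:,:2]*1000).astype(np.float32)))
go(.5147,.1990,.146,0)
E
```

```text
t: 10.07
tcp_pos: [0.5126, 0.1994, 0.1666]
((531.2723999023438, -398.63018798828125), (72.82242584228516, 86.4292984008789), 89.39423370361328)
t 10.1 tcp [0.5134 0.1997 0.1682] yaw 0.2 F [ 0.9 -0.2  0.7] gap 0.7 grip 0.0
 left: dp [-0.0013  0.0026  0.0443]  rot [-0.0003  0.0001  0.0004]  q6 0.17
```

```bash
python3 -m crank '[{"dp":[-0.0013,0.002,0.03],"delta_rot":[0,0,0],"fingers":0.4},{"dp":[0,0,0.014],"delta_rot":[0,0,0],"fingers":0.4},{"dp":[0,0,0],"delta_rot":[0,0,0],"fingers":0},{"dp":[0,0,0],"delta_rot":[0,0,0],"fingers":-0.1},{"dp":[0,0,0],"delta_rot":[0,0,0],"fingers":-1},{"dp":[0,0,0],"delta_rot":[0,0,0],"fingers":-1},{"dp":[0,0,0],"delta_rot":[0,0,0],"fingers":-1},{"dp":[0,0,0],"delta_rot":[0,0,0],"fingers":-1}]' 70
python3 -c "
from h import *
go(.5147,.1990,.26,0)"
```

```text
t: 10.78
tcp_pos: [0.5147, 0.1997, 0.1481]
tool_rot: [0.706, 0.708, 0.001, 0.001]
force: [-1.7, -0.2, 6.1]
finger_gap: 0.372
gripper_force: 70.4
t 10.8 tcp [0.5147 0.1997 0.1481] yaw 0.1 F [-1.7 -0.2  6.1] gap 0.372 grip 70.4
 left: dp [-0.0014  0.0004 -0.2238]  rot [ 0.0003 -0.      0.0003]  q6 0.17
```

```bash
python3 -m crank '[{"dp":[0,0,-0.01],"delta_rot":[0,0,0],"fingers":-1},{"dp":[0,0,-0.02],"delta_rot":[0,0,0],"fingers":-1},{"dp":[0,0,-0.04],"delta_rot":[0,0,0],"fingers":-1},{"dp":[0,0,-0.05],"delta_rot":[0,0,0],"fingers":-1},{"dp":[0,0,-0.05],"delta_rot":[0,0,0],"fingers":-1},{"dp":[0,0,-0.05],"delta_rot":[0,0,0],"fingers":-1},{"dp":[0,0,0],"delta_rot":[0,0,0],"fingers":-1}]'
python3 - <<'E'
from h import *
for n in('top','side'): 
  try: bins(n,160,225,1,step=40)
  except Exception as e: print(e)
p,d=manip.snapshot('side'); cv2.imwrite('pics/s2.png',cv2.resize(p[120:330,230:430],None,fx=2.8,fy=2.8)[...,::-1])
go(.5312,-.204,.26,-90.6)
E
```

```text
t: 11.37
tcp_pos: [0.5166, 0.2003, 0.262]
tool_rot: [0.706, 0.708, 0.004, 0.003]
force: [0.8, -0.3, -2.1]
finger_gap: 0.37
gripper_force: 69.9
top axis 1 extent 81.5 282.4 N 199
    102.0 502.5 531.4 mid 516.9
    142.0 500.8 532.8 mid 516.8
    182.0 500.6 532.5 mid 516.6
    262.0 500.8 501.1 mid 501.0
side axis 1 extent 80.9 320.6 N 538
    101.0 503.9 528.9 mid 516.4
    141.0 501.5 531.1 mid 516.3
    181.0 501.8 533.2 mid 517.5
    221.0 487.7 546.9 mid 517.3
    261.0 502.4 533.7 mid 518.1
    301.0 501.6 533.3 mid 517.4
t 11.5 tcp [0.5135 0.1996 0.2565] yaw 0.1 F [-0.4 -0.7 -3.4] gap 0.372 grip 69.9
 left: dp [-0.8072  0.0337 -0.0069]  rot [-1.00e-04  2.00e-04  2.52e-01]  q6 0.17
```

View pics/s2.png

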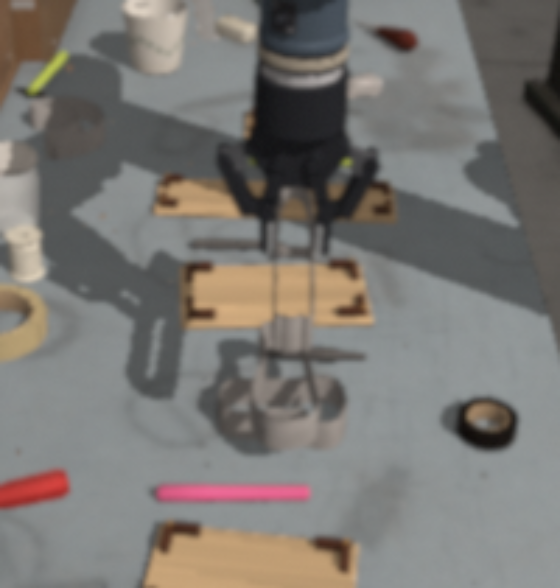

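The strap is held level and centred in the gripper, and the counter and tongue below it are undisturbed. Carrying it and turning.

```bash
python3 -m crank '[{"dp":[-0.04,0.003,0],"delta_rot":[0,0,0],"fingers":-1},{"dp":[-0.075,0.003,0],"delta_rot":[0,0,0],"fingers":-1},{"dp":[-0.075,0.003,0],"delta_rot":[0,0,0],"fingers":-1},{"dp":[-0.075,0.003,0],"delta_rot":[0,0,0],"fingers":-1},{"dp":[-0.075,0.003,0],"delta_rot":[0,0,0],"fingers":-1},{"dp":[-0.075,0.003,0],"delta_rot":[0,0,0],"fingers":-1},{"dp":[-0.075,0.003,0],"delta_rot":[0,0,0],"fingers":-1},{"dp":[-0.075,0.003,0],"delta_rot":[0,0,0],"fingers":-1},{"dp":[-0.075,0.003,0],"delta_rot":[0,0,0],"fingers":-1},{"dp":[-0.075,0.003,0],"delta_rot":[0,0,0],"fingers":-1},{"dp":[-0.06,0.003,0],"delta_rot":[0,0,0],"fingers":-1},{"dp":[-0.03,0,0],"delta_rot":[0,0,0],"fingers":-1}]' | head -2
python3 -m crank '[{"dp":[0,0,0],"delta_rot":[0,0,0.018],"fingers":-1},{"dp":[0,0,0],"delta_rot":[0,0,0.018],"fingers":-1},{"dp":[0,0,0],"delta_rot":[0,0,0.018],"fingers":-1},{"dp":[0,0,0],"delta_rot":[0,0,0.018],"fingers":-1},{"dp":[0,0,0],"delta_rot":[0,0,0.018],"fingers":-1},{"dp":[0,0,0],"delta_rot":[0,0,0.018],"fingers":-1},{"dp":[0,0,0],"delta_rot":[0,0,0.018],"fingers":-1},{"dp":[0,0,0],"delta_rot":[0,0,0.018],"fingers":-1},{"dp":[0,0,0],"delta_rot":[0,0,0.018],"fingers":-1},{"dp":[0,0,0],"delta_rot":[0,0,0.018],"fingers":-1},{"dp":[0,0,0],"delta_rot":[0,0,0.018],"fingers":-1},{"dp":[0,0,0],"delta_rot":[0,0,0.018],"fingers":-1}]' | head -2
python3 -m crank '[{"dp":[0,0,0],"delta_rot":[0,0,0.018],"fingers":-1},{"dp":[0,0,0],"delta_rot":[0,0,0.018],"fingers":-1},{"dp":[0,0,0],"delta_rot":[0,0,0],"fingers":-1},{"dp":[0,0,0],"delta_rot":[0,0,0],"fingers":-1}]' | head -2
python3 - <<'E'
from h import *
for n in('top','side'): 
  try: bins(n,160,225,0,step=40,x=(.38,.68),y=(-.25,-.15))
  except Exception as e: print(e)
go(.5312,-.204,.26,-90.6)
E
```

```text
t: 12.52
tcp_pos: [0.5311, -0.2067, 0.2549]
t: 13.52
tcp_pos: [0.5305, -0.2015, 0.2549]
t: 13.85
tcp_pos: [0.5308, -0.2019, 0.2555]
top axis 0 extent 596.9 646.8 N 81
    617.0 -188.8 -184.9 mid -186.9
    657.0 -215.5 -187.2 mid -201.3
side axis 0 extent 411.6 645.0 N 990
    432.0 -219.2 -181.1 mid -200.1
    472.0 -220.3 -178.9 mid -199.6
    512.0 -220.8 -167.8 mid -194.3
    552.0 -222.6 -167.2 mid -194.9
    592.0 -222.6 -180.9 mid -201.8
    632.0 -223.7 -180.2 mid -202.0
t 13.9 tcp [ 0.5311 -0.2023  0.256 ] yaw -90.5 F [ 0.3 -0.  -3.5] gap 0.375 grip 69.8
 left: dp [ 0.0002  0.0035 -0.008 ]  rot [-0.0002  0.0003  0.0004]  q6 1.02
```

```bash
python3 -m crank '[{"dp":[0,0.0035,0.04],"delta_rot":[0,0,0],"fingers":-1},{"dp":[0,0,0.07],"delta_rot":[0,0,0],"fingers":-1},{"dp":[0,0,0.07],"delta_rot":[0,0,0],"fingers":-1},{"dp":[0,0,0.06],"delta_rot":[0,0,0],"fingers":-1},{"dp":[0,0,0.04],"delta_rot":[0,0,0],"fingers":-1},{"dp":[0,0,0.02],"delta_rot":[0,0,0],"fingers":-1},{"dp":[0,0,0.01],"delta_rot":[0,0,0],"fingers":-1},{"dp":[0,0,0],"delta_rot":[0,0,0],"fingers":-1},{"dp":[0,0,0],"delta_rot":[0,0,0],"fingers":-1}]'
python3 - <<'E'
from h import *
go(.5315,-.204,.092,-90.6)
bins('side',25,60,0,step=40,x=(.38,.68),y=(-.25,-.15))
E
```

```text
t: 14.7
tcp_pos: [0.5322, -0.205, 0.1028]
tool_rot: [1.0, -0.005, 0.001, 0.001]
force: [0.9, -0.1, -3.4]
finger_gap: 0.367
gripper_force: 69.7
t 14.7 tcp [ 0.5322 -0.205   0.1028] yaw -90.6 F [ 0.9 -0.1 -3.4] gap 0.367 grip 69.7
 left: dp [-0.0015 -0.0019  0.0215]  rot [ 0.0002 -0.0003  0.0001]  q6 1.02
side axis 0 extent 413.5 647.7 N 749
    434.0 -221.1 -182.0 mid -201.5
    474.0 -225.9 -180.1 mid -203.0
    514.0 -225.0 -173.7 mid -199.3
    554.0 -224.0 -170.6 mid -197.3
    594.0 -225.5 -181.9 mid -203.7
    634.0 -226.8 -185.4 mid -206.1
```

```bash
python3 -m crank '[{"dp":[-0.0005,-0.0019,0.008],"delta_rot":[0,0,0],"fingers":-1},{"dp":[0,0,0.006],"delta_rot":[0,0,0],"fingers":-1},{"dp":[0,0,0.004],"delta_rot":[0,0,0],"fingers":-1},{"dp":[0,0,0],"delta_rot":[0,0,0],"fingers":-1}]'
python3 - <<'E'
from h import *
go(.5315,-.204,.092,-90.6)
E
```

```text
t: 15.08
tcp_pos: [0.5311, -0.2035, 0.0929]
tool_rot: [1.0, -0.005, -0.0, -0.0]
force: [-0.1, -1.1, -3.3]
finger_gap: 0.372
gripper_force: 69.7
t 15.1 tcp [ 0.5311 -0.2035  0.0929] yaw -90.6 F [-0.1 -1.1 -3.3] gap 0.372 grip 69.7
 left: dp [0.0007 0.001  0.0018]  rot [-0.  0. -0.]  q6 1.02
```

```bash
python3 -m crank '[{"dp":[0,0,0.003],"delta_rot":[0,0,0],"fingers":-1},{"dp":[0,0,0.002],"delta_rot":[0,0,0],"fingers":-1},{"dp":[0,0,0],"delta_rot":[0,0,0],"fingers":-1}]'
python3 - <<'E'
from h import *
go(.5315,-.204,.092,-90.6)
E
```

```text
t: 15.33
tcp_pos: [0.5313, -0.2036, 0.0923]
tool_rot: [1.0, -0.005, 0.0, 0.0]
force: [-2.7, 2.1, 10.3]
finger_gap: 0.368
gripper_force: 71.4
t 15.3 tcp [ 0.5313 -0.2036  0.0923] yaw -90.6 F [-2.7  2.1 10.3] gap 0.368 grip 71.4
 left: dp [0.0004 0.0009 0.0007]  rot [ 0.0001 -0.0001  0.    ]  q6 1.02
```

```bash
python3 -m crank '[{"dp":[0,0,0],"delta_rot":[0,0,0],"fingers":-0.1},{"dp":[0,0,0],"delta_rot":[0,0,0],"fingers":0.1},{"dp":[0,0,0],"delta_rot":[0,0,0],"fingers":0.1},{"dp":[0,0,-0.02],"delta_rot":[0,0,0],"fingers":0.1},{"dp":[0,0,-0.06],"delta_rot":[0,0,0],"fingers":0.1},{"dp":[0,0,-0.07],"delta_rot":[0,0,0],"fingers":0.4},{"dp":[0,0,-0.07],"delta_rot":[0,0,0],"fingers":0.6},{"dp":[0,-0.07,-0.04],"delta_rot":[0,0,0],"fingers":1},{"dp":[0,-0.08,0],"delta_rot":[0,0,0],"fingers":1},{"dp":[0,-0.08,0],"delta_rot":[0,0,0],"fingers":1},{"dp":[0,-0.08,0],"delta_rot":[0,0,0],"fingers":1},{"dp":[0,-0.08,0],"delta_rot":[0,0,0],"fingers":1}]' |head -2
python3 -m crank '[{"dp":[0,-0.08,0],"delta_rot":[0,0,0],"fingers":1},{"dp":[0,-0.08,0],"delta_rot":[0,0,0],"fingers":1},{"dp":[0,-0.08,0],"delta_rot":[0,0,0],"fingers":1},{"dp":[0,-0.08,0],"delta_rot":[0,0,0],"fingers":1},{"dp":[0,-0.08,0],"delta_rot":[0,0,0],"fingers":1},{"dp":[0,-0.08,0],"delta_rot":[0,0,0],"fingers":1},{"dp":[0,0,0],"delta_rot":[0,0,-0.019],"fingers":1},{"dp":[0,0,0],"delta_rot":[0,0,-0.019],"fingers":1},{"dp":[0,0,0],"delta_rot":[0,0,-0.019],"fingers":1},{"dp":[0,0,0],"delta_rot":[0,0,-0.019],"fingers":1},{"dp":[0,0,0],"delta_rot":[0,0,-0.019],"fingers":1},{"dp":[0,0,0],"delta_rot":[0,0,-0.019],"fingers":1}]' |head -2
python3 -m crank '[{"dp":[0,0,0],"delta_rot":[0,0,-0.019],"fingers":1},{"dp":[0,0,0],"delta_rot":[0,0,-0.019],"fingers":1},{"dp":[0,0,0],"delta_rot":[0,0,-0.019],"fingers":1},{"dp":[0,0,0],"delta_rot":[0,0,-0.019],"fingers":1},{"dp":[0,0,0],"delta_rot":[0,0,-0.019],"fingers":1},{"dp":[0,0,0],"delta_rot":[0,0,-0.019],"fingers":1},{"dp":[0,0,0],"delta_rot":[0,0,-0.019],"fingers":1},{"dp":[0,0,0],"delta_rot":[0,0,0],"fingers":1}]' |head -2
python3 - <<'E'
from h import *
bins('top',34,46,0,step=40,x=(.38,.68),y=(-.25,-.15))
bins('side',34,46,0,step=40,x=(.38,.68),y=(-.25,-.15))
bins('top',58,70,1,step=15)
bins('side',58,70,1,step=15)
p,d=manip.snapshot('top'); cv2.imwrite('pics/t3.png',cv2.resize(p[150:280,180:490],None,fx=2.5,fy=2.5,interpolation=2)[...,::-1])
go(.5147,.23,.26,0)
E
```

```text
t: 16.33
tcp_pos: [0.5331, -0.0071, 0.2214]
t: 17.33
tcp_pos: [0.5357, 0.2315, 0.2209]
t: 18.0
tcp_pos: [0.5358, 0.2313, 0.2209]
top axis 0 extent 411.5 646.9 N 174
    431.0 -214.0 -187.8 mid -200.9
    471.0 -216.8 -185.7 mid -201.3
    511.0 -216.6 -185.2 mid -200.9
    551.0 -219.4 -185.1 mid -202.3
    591.0 -219.2 -187.2 mid -203.2
    631.0 -219.0 -188.0 mid -203.5
side axis 0 extent 413.8 644.6 N 132
    434.0 -219.1 -183.3 mid -201.2
    474.0 -219.2 -180.5 mid -199.8
    594.0 -222.2 -186.5 mid -204.4
    634.0 -224.7 -185.4 mid -205.0
top axis 1 extent 121.5 237.9 N 75
    129.0 501.8 540.8 mid 521.3
    144.0 498.6 540.7 mid 519.6
    159.0 498.5 537.3 mid 517.9
    174.0 495.5 536.7 mid 516.1
    189.0 492.5 542.2 mid 517.3
    204.0 489.4 544.6 mid 517.0
    219.0 489.0 547.0 mid 518.0
    234.0 488.5 547.2 mid 517.8
side axis 1 extent 119.9 275.2 N 128
    127.0 503.8 543.4 mid 523.6
    142.0 503.7 543.3 mid 523.5
    157.0 501.1 540.4 mid 520.7
    172.0 498.6 537.4 mid 518.0
    187.0 496.2 541.9 mid 519.0
    202.0 544.1 546.4 mid 545.2
    217.0 491.6 548.6 mid 520.1
    232.0 489.1 548.4 mid 518.8
    247.0 489.2 545.4 mid 517.3
    262.0 491.8 542.7 mid 517.2
    277.0 506.4 530.2 mid 518.3
t 18.2 tcp [0.5359 0.2314 0.2206] yaw -1.8 F [ 0.4 -0.6  0.3] gap 1.004 grip 0.0
 left: dp [-0.004  -0.0422 -0.0788]  rot [ 0.    -0.    -0.005]  q6 0.25
```

View pics/t3.png

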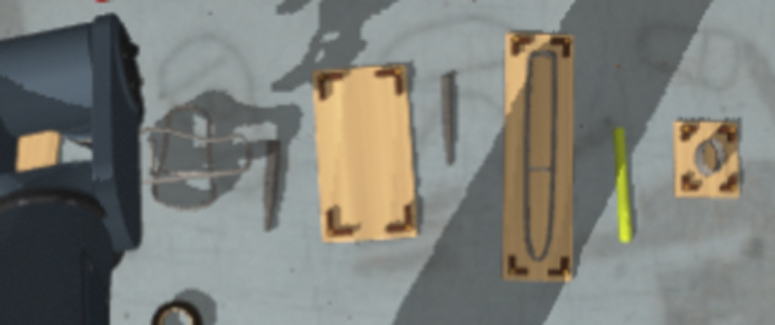

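The strap sits inside its stops. Counter: centre y ≈ 197.5 and mid-x ≈ 518.5, wide end toward +y, so I'll pinch at y ≈ 0.229.

```bash
python3 -m crank '[{"dp":[0,0,0],"delta_rot":[0,0,-0.005],"fingers":1},{"dp":[-0.006,-0.034,0],"delta_rot":[0,0,0],"fingers":1},{"dp":[0,0,0.03],"delta_rot":[0,0,0],"fingers":1},{"dp":[0,0,0.05],"delta_rot":[0,0,0],"fingers":1},{"dp":[0,0,0.04],"delta_rot":[0,0,0],"fingers":1},{"dp":[0,0,0.02],"delta_rot":[0,0,0],"fingers":1},{"dp":[0,0,0],"delta_rot":[0,0,0],"fingers":1},{"dp":[0,0,0],"delta_rot":[0,0,0],"fingers":1}]' |head -2
python3 - <<'E'
from h import *
go(.5185,.2285,.112,0)
E
```

```text
t: 18.92
tcp_pos: [0.519, 0.2283, 0.1503]
t 18.9 tcp [0.519  0.2283 0.1503] yaw 0.1 F [-0.3 -0.7  0.1] gap 0.997 grip 0.0
 left: dp [ 0.0003 -0.0009  0.0765]  rot [-0.0001  0.      0.0002]  q6 0.22
```

```bash
python3 -m crank '[{"dp":[0,-0.0009,0.025],"delta_rot":[0,0,0],"fingers":1},{"dp":[0,0,0.025],"delta_rot":[0,0,0],"fingers":1},{"dp":[0,0,0.018],"delta_rot":[0,0,0],"fingers":1},{"dp":[0,0,0.009],"delta_rot":[0,0,0],"fingers":1},{"dp":[0,0,0],"delta_rot":[0,0,0],"fingers":0.6},{"dp":[0,0,0],"delta_rot":[0,0,0],"fingers":0.3},{"dp":[0,0,0],"delta_rot":[0,0,0],"fingers":-1},{"dp":[0,0,0],"delta_rot":[0,0,0],"fingers":-1},{"dp":[0,0,0],"delta_rot":[0,0,0],"fingers":-1},{"dp":[0,0,0],"delta_rot":[0,0,0],"fingers":-1}]' 90
python3 - <<'E'
from h import *
go(.5185,.2285,.112,0)
E
```

```text
t: 19.75
tcp_pos: [0.5187, 0.2285, 0.1133]
tool_rot: [0.706, 0.708, 0.001, 0.0]
force: [-1.7, -0.1, 5.8]
finger_gap: 0.705
gripper_force: 95.5
t 19.8 tcp [0.5187 0.2285 0.1133] yaw 0.1 F [-1.7 -0.1  5.8] gap 0.705 grip 95.5
 left: dp [ 0.     -0.0003  0.0026]  rot [ 0.0002 -0.      0.0004]  q6 0.22
```

```bash
python3 -m crank '[{"dp":[0,0,-0.01],"delta_rot":[0,0,0],"fingers":-1},{"dp":[0,0,-0.02],"delta_rot":[0,0,0],"fingers":-1},{"dp":[0,0,-0.04],"delta_rot":[0,0,0],"fingers":-1},{"dp":[0,0,-0.05],"delta_rot":[0,0,0],"fingers":-1},{"dp":[0,0,-0.05],"delta_rot":[0,0,0],"fingers":-1},{"dp":[0,0,-0.05],"delta_rot":[0,0,0],"fingers":-1},{"dp":[0,0,0],"delta_rot":[0,0,0],"fingers":-1}]'
python3 - <<'E'
from h import *
bins('side',135,180,1,step=20)
Q=layer('side',10,36,x=(.43,.6),y=(.13,.265))[0]; print('tongue',Q.min(0),Q.max(0))
p,d=manip.snapshot('side'); cv2.imwrite('pics/s4.png',cv2.resize(p[120:330,230:430],None,fx=2.8,fy=2.8)[...,::-1])
go(.5304,-.0056+.0,.26,-85)
E
```

```text
t: 20.33
tcp_pos: [0.521, 0.2291, 0.2273]
tool_rot: [0.706, 0.708, 0.005, 0.003]
force: [1.7, -0.3, -2.2]
finger_gap: 0.708
gripper_force: 97.5
side axis 1 extent 120.6 276.1 N 596
    131.0 506.9 540.3 mid 523.6
    151.0 504.4 544.8 mid 524.6
    171.0 501.9 542.3 mid 522.1
    191.0 497.7 546.2 mid 521.9
    211.0 495.2 550.4 mid 522.8
    231.0 480.0 566.1 mid 523.1
    251.0 487.4 558.9 mid 523.2
    271.0 495.7 544.5 mid 520.1
tongue [461.41981322 160.42382221  10.06428765] [576.7772119  237.16947026  33.67827018]
t 20.5 tcp [0.5179 0.2282 0.2218] yaw 0.1 F [-0.1  0.1 -2.6] gap 0.708 grip 97.5
 left: dp [-0.4677  0.0241 -0.0763]  rot [-1.000e-04  1.000e-04  2.364e-01]  q6 0.22
```

View pics/s4.png

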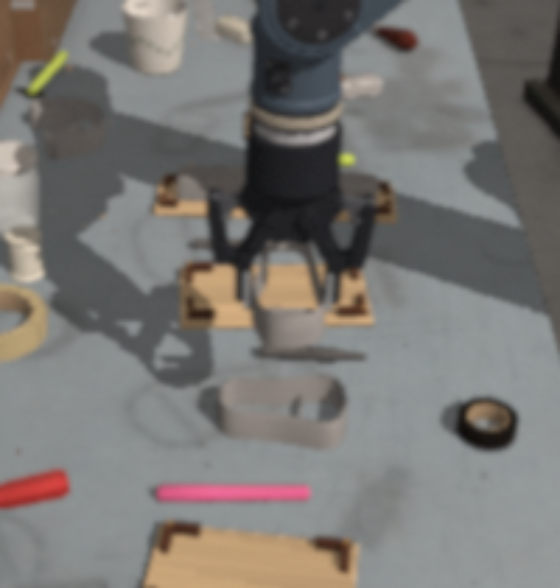

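The counter is held level, and the tongue on the bench is undisturbed. Carrying it to TCP (0.561, -0.003) at yaw -85°.

```bash
python3 -m crank '[{"dp":[-0.04,0.01,-0.02],"delta_rot":[0,0,0],"fingers":-1},{"dp":[-0.07,0.014,-0.02],"delta_rot":[0,0,0],"fingers":-1},{"dp":[-0.07,0.014,0],"delta_rot":[0,0,0],"fingers":-1},{"dp":[-0.07,0.014,0],"delta_rot":[0,0,0],"fingers":-1},{"dp":[-0.07,0.014,0],"delta_rot":[0,0,0],"fingers":-1},{"dp":[-0.07,0.014,0],"delta_rot":[0,0,0],"fingers":-1},{"dp":[-0.07,0.006,0],"delta_rot":[0,0,0],"fingers":-1},{"dp":[0,0,0],"delta_rot":[0,0,0.0182],"fingers":-1},{"dp":[0,0,0],"delta_rot":[0,0,0.0182],"fingers":-1},{"dp":[0,0,0],"delta_rot":[0,0,0.0182],"fingers":-1},{"dp":[0,0,0],"delta_rot":[0,0,0.0182],"fingers":-1},{"dp":[0,0,0],"delta_rot":[0,0,0.0182],"fingers":-1}]' | head -2
python3 -m crank '[{"dp":[0,0,0],"delta_rot":[0,0,0.0182],"fingers":-1},{"dp":[0,0,0],"delta_rot":[0,0,0.0182],"fingers":-1},{"dp":[0,0,0],"delta_rot":[0,0,0.0182],"fingers":-1},{"dp":[0,0,0],"delta_rot":[0,0,0.0182],"fingers":-1},{"dp":[0,0,0],"delta_rot":[0,0,0.0182],"fingers":-1},{"dp":[0,0,0],"delta_rot":[0,0,0.0182],"fingers":-1},{"dp":[0,0,0],"delta_rot":[0,0,0.0182],"fingers":-1},{"dp":[0,0,0],"delta_rot":[0,0,0.0182],"fingers":-1},{"dp":[0,0,0],"delta_rot":[0,0,0],"fingers":-1},{"dp":[0,0,0],"delta_rot":[0,0,0],"fingers":-1}]' | head -2
python3 - <<'E'
from h import *
go(.5608,-.0029,.1,-85)
bins('side',135,195,0,step=20,x=(.42,.64),y=(-.06,.05))
E
```

```text
t: 21.48
tcp_pos: [0.5607, -0.0017, 0.2397]
t: 22.32
tcp_pos: [0.5611, -0.0015, 0.2403]
t 22.3 tcp [ 0.5611 -0.0015  0.2403] yaw -84.9 F [ 0.2 -0.9 -2.2] gap 0.701 grip 97.6
 left: dp [0.     0.003  0.2807]  rot [-0.0001  0.0005  0.0003]  q6 1.28
side axis 0 extent 454.0 604.0 N 881
    464.0 -33.8 12.7 mid -10.6
    484.0 -34.5 18.4 mid -8.0
    504.0 -28.1 21.2 mid -3.4
    524.0 -30.8 27.5 mid -1.7
    544.0 -32.5 42.4 mid 5.0
    564.0 -33.4 46.2 mid 6.4
    584.0 -31.5 34.9 mid 1.7
    604.0 -20.3 27.8 mid 3.8
```

```bash
python3 -m crank '[{"dp":[0,0.003,0.04],"delta_rot":[0,0,0],"fingers":-1},{"dp":[0,0,0.07],"delta_rot":[0,0,0],"fingers":-1},{"dp":[0,0,0.07],"delta_rot":[0,0,0],"fingers":-1},{"dp":[0,0,0.05],"delta_rot":[0,0,0],"fingers":-1},{"dp":[0,0,0.03],"delta_rot":[0,0,0],"fingers":-1},{"dp":[0,0,0.014],"delta_rot":[0,0,0],"fingers":-1},{"dp":[0,0,0.006],"delta_rot":[0,0,0],"fingers":-1},{"dp":[0,0,0],"delta_rot":[0,0,0],"fingers":-1},{"dp":[0,0,0],"delta_rot":[0,0,0],"fingers":-1}]' | head -4
python3 - <<'E'
from h import *
go(.5608,-.0029,.0893,-85)
bins('side',25,50,0,step=40,x=(.42,.64),y=(-.06,.05))
E
```

```text
t: 23.12
tcp_pos: [0.5627, -0.0032, 0.1027]
tool_rot: [0.999, 0.043, 0.001, 0.0]
force: [0.1, -0.3, -1.2]
t 23.1 tcp [ 0.5627 -0.0032  0.1027] yaw -85.0 F [ 0.1 -0.3 -1.2] gap 0.706 grip 97.6
 left: dp [-0.0038 -0.0009  0.0268]  rot [ 0.0001 -0.0003 -0.0001]  q6 1.28
side axis 0 extent 455.8 605.1 N 626
    476.0 -36.4 17.3 mid -9.6
    516.0 -33.2 25.5 mid -3.8
    556.0 -34.9 42.3 mid 3.7
    596.0 -30.6 34.5 mid 1.9
```

```bash
python3 -m crank '[{"dp":[-0.0034,-0.0005,0.01],"delta_rot":[0,0,0],"fingers":-1},{"dp":[0,0,0.008],"delta_rot":[0,0,0],"fingers":-1},{"dp":[0,0,0.004],"delta_rot":[0,0,0],"fingers":-1},{"dp":[0,0,0.002],"delta_rot":[0,0,0],"fingers":-1},{"dp":[0,0,0],"delta_rot":[0,0,0],"fingers":-1}]' | sed -n '2p;4p'
python3 - <<'E'
from h import *
go(.5608,-.0029,.0893,-85)
E
```

```text
tcp_pos: [0.5602, -0.003, 0.0898]
force: [-0.3, 0.1, -2.0]
t 23.6 tcp [ 0.5602 -0.003   0.0898] yaw -85.1 F [-0.3  0.1 -2. ] gap 0.711 grip 97.7
 left: dp [ 0.0013 -0.      0.0009]  rot [-0.      0.0001 -0.0002]  q6 1.28
```

```bash
python3 -m crank '[{"dp":[0.001,0,0.003],"delta_rot":[0,0,0],"fingers":-1},{"dp":[0,0,0.0015],"delta_rot":[0,0,0],"fingers":-1},{"dp":[0,0,0],"delta_rot":[0,0,0],"fingers":-1}]' | sed -n '2p;4p'
python3 - <<'E'
from h import *
go(.5608,-.0029,.0893,-85)
E
```

```text
tcp_pos: [0.5603, -0.0029, 0.0894]
force: [-4.6, 0.6, 11.5]
t 23.8 tcp [ 0.5603 -0.0029  0.0894] yaw -85.0 F [-4.6  0.6 11.5] gap 0.705 grip 99.1
 left: dp [0.0009 0.0001 0.0003]  rot [ 0.      0.0001 -0.0001]  q6 1.28
```

```bash
python3 -m crank '[{"dp":[0,0,0],"delta_rot":[0,0,0],"fingers":0.6},{"dp":[0,0,0],"delta_rot":[0,0,0],"fingers":0.85},{"dp":[0,0,0],"delta_rot":[0,0,0],"fingers":0.85},{"dp":[0,0,-0.02],"delta_rot":[0,0,0],"fingers":0.85},{"dp":[0,0,-0.05],"delta_rot":[0,0,0],"fingers":0.9},{"dp":[0,0,-0.07],"delta_rot":[0,0,0],"fingers":1},{"dp":[0,0,-0.07],"delta_rot":[0,0,0],"fingers":1},{"dp":[0,0,-0.04],"delta_rot":[0,0,0],"fingers":1},{"dp":[0,0,0],"delta_rot":[0,0,0],"fingers":1}]' | head -2
python3 - <<'E'
from h import *
for n in('top','side'): bins(n,26,37,0,step=15,x=(.44,.6),y=(.13,.265))
go(.524,.199,.15,-90)
E
```

```text
t: 24.58
tcp_pos: [0.5635, -0.0033, 0.218]
top axis 0 extent 460.9 577.7 N 85
    468.0 164.5 229.7 mid 197.1
    483.0 162.5 230.7 mid 196.6
    498.0 165.0 231.1 mid 198.0
    513.0 166.6 224.7 mid 195.7
    528.0 169.4 221.0 mid 195.2
    543.0 170.0 221.2 mid 195.6
    558.0 170.5 218.9 mid 194.7
    573.0 173.7 216.6 mid 195.1
side axis 0 extent 461.6 576.8 N 194
    469.0 166.0 232.4 mid 199.2
    484.0 164.2 239.2 mid 201.7
    499.0 167.8 233.7 mid 200.7
    514.0 169.1 229.9 mid 199.5
    529.0 170.3 226.7 mid 198.5
    544.0 167.9 224.8 mid 196.3
    559.0 168.6 224.1 mid 196.3
    574.0 172.0 218.2 mid 195.1
t 24.7 tcp [ 0.5611 -0.003   0.2139] yaw -85.1 F [-0.6  0.  -0.1] gap 0.992 grip 0.0
 left: dp [-0.0394 -0.4089  0.1274]  rot [ 0.0001 -0.0004  0.0137]  q6 1.28
```

```bash
python3 -m crank '[{"dp":[0,0,0],"delta_rot":[0,0,0.019],"fingers":1},{"dp":[-0.01,-0.07,0],"delta_rot":[0,0,0],"fingers":1},{"dp":[-0.01,-0.075,0],"delta_rot":[0,0,0],"fingers":1},{"dp":[-0.01,-0.075,0],"delta_rot":[0,0,0],"fingers":1},{"dp":[-0.01,-0.075,0],"delta_rot":[0,0,0],"fingers":1},{"dp":[-0.01,-0.07,0],"delta_rot":[0,0,0],"fingers":1},{"dp":[-0.01,-0.035,0],"delta_rot":[0,0,0],"fingers":1},{"dp":[0,0,0.06],"delta_rot":[0,0,0],"fingers":1},{"dp":[0,0,0.06],"delta_rot":[0,0,0],"fingers":1},{"dp":[0,0,0.02],"delta_rot":[0,0,0],"fingers":1},{"dp":[0,0,0],"delta_rot":[0,0,0],"fingers":1}]' | head -2
python3 - <<'E'
from h import *
go(.5243,.197,.082,-92)
Q,r,p,k=layer('top',36,46,x=(.43,.63),y=(-.06,.05)); print('counter',len(Q),r)
Q,r,p,k=layer('side',36,46,x=(.43,.63),y=(-.06,.05)); print('counter',len(Q),r)
E
```

```text
t: 25.6
tcp_pos: [0.5347, 0.1975, 0.1387]
t 25.6 tcp [0.5347 0.1975 0.1387] yaw -91.9 F [ 0.3 -0.4  0.8] gap 0.998 grip 0.0
 left: dp [-0.0196  0.0015  0.1136]  rot [0.0003 0.0015 0.0003]  q6 1.76
counter 66 ((527.8969116210938, -6.275764465332031), (148.81964111328125, 58.49549102783203), 9.475038528442383)
counter 80 ((528.1363525390625, -0.5187034606933594), (147.5116729736328, 58.11178207397461), 4.587548732757568)
```

```bash
python3 -m crank '[{"dp":[-0.0196,0.0015,0.02],"delta_rot":[0,0,0],"fingers":1},{"dp":[0,0,0.04],"delta_rot":[0,0,0],"fingers":1},{"dp":[0,0,0.025],"delta_rot":[0,0,0],"fingers":1},{"dp":[0,0,0.012],"delta_rot":[0,0,0],"fingers":1},{"dp":[0,0,0],"delta_rot":[0,0,0],"fingers":1},{"dp":[0,0,0],"delta_rot":[0,0,0],"fingers":1}]' 80| head -2
python3 - <<'E'
from h import *
go(.5243,.197,.082,-92)
E
```

```text
t: 26.2
tcp_pos: [0.5283, 0.1974, 0.0946]
t 26.2 tcp [0.5283 0.1974 0.0946] yaw -91.9 F [-0.4 -0.3  0.4] gap 1.0 grip 0.0
 left: dp [-0.0079  0.0011  0.0251]  rot [-0.     -0.0001  0.0002]  q6 1.76
```

```bash
python3 -m crank '[{"dp":[-0.0079,0.0011,0.014],"delta_rot":[0,0,0],"fingers":1},{"dp":[0,0,0.011],"delta_rot":[0,0,0],"fingers":1},{"dp":[0,0,0],"delta_rot":[0,0,0],"fingers":0.6},{"dp":[0,0,0],"delta_rot":[0,0,0],"fingers":0.4},{"dp":[0,0,0],"delta_rot":[0,0,0],"fingers":-1},{"dp":[0,0,0],"delta_rot":[0,0,0],"fingers":-1},{"dp":[0,0,0],"delta_rot":[0,0,0],"fingers":-1},{"dp":[0,0,0],"delta_rot":[0,0,0],"fingers":-1}]' 70
python3 - <<'E'
from h import *
go(.5243,.197,.082,-92)
bins('side',20,37,0,step=15,x=(.44,.6),y=(.13,.265))
E
```

```text
t: 26.87
tcp_pos: [0.5236, 0.1971, 0.0823]
tool_rot: [1.0, -0.016, 0.0, 0.0]
force: [-0.8, 0.5, 6.1]
finger_gap: 0.658
gripper_force: 74.0
t 26.9 tcp [0.5236 0.1971 0.0823] yaw -91.9 F [-0.8  0.5  6.1] gap 0.658 grip 74.0
 left: dp [0.0013 0.0002 0.0007]  rot [ 0.     -0.      0.0003]  q6 1.76
side axis 0 extent 461.4 576.8 N 323
    469.0 163.4 234.0 mid 198.7
    484.0 164.2 236.6 mid 200.4
    499.0 164.9 234.6 mid 199.8
    514.0 168.1 241.0 mid 204.5
    529.0 231.1 242.8 mid 237.0
    544.0 169.6 225.4 mid 197.5
    559.0 170.3 224.5 mid 197.4
    574.0 172.5 218.3 mid 195.4
```

```bash
python3 -m crank '[{"dp":[0,0,-0.01],"delta_rot":[0,0,0],"fingers":-1},{"dp":[0,0,-0.03],"delta_rot":[0,0,0],"fingers":-1},{"dp":[0,0,-0.05],"delta_rot":[0,0,0],"fingers":-1},{"dp":[0,0,-0.05],"delta_rot":[0,0,0],"fingers":-1},{"dp":[0,-0.04,-0.03],"delta_rot":[0,0,0.006],"fingers":-1},{"dp":[0.009,-0.07,0],"delta_rot":[0,0,0.005],"fingers":-1},{"dp":[0.009,-0.07,0],"delta_rot":[0,0,0],"fingers":-1},{"dp":[0.009,-0.07,0],"delta_rot":[0,0,0],"fingers":-1},{"dp":[0.009,-0.07,0],"delta_rot":[0,0,0],"fingers":-1},{"dp":[0.009,-0.06,0],"delta_rot":[0,0,0],"fingers":-1},{"dp":[0,-0.03,0],"delta_rot":[0,0,0],"fingers":-1},{"dp":[0,0,0],"delta_rot":[0,0,0],"fingers":-1}]'
python3 - <<'E'
from h import *
bins('side',80,140,0,step=30,x=(.46,.66),y=(.34,.47))
go(.5477,.4035,.0903,-96)
E
```

```text
t: 27.92
tcp_pos: [0.5645, 0.403, 0.1663]
tool_rot: [0.999, -0.049, 0.001, -0.001]
force: [-0.2, 0.1, -1.2]
finger_gap: 0.661
gripper_force: 74.7
side axis 0 extent 503.0 619.0 N 1085
    518.0 371.2 444.7 mid 408.0
    548.0 370.5 446.4 mid 408.5
    578.0 374.7 447.2 mid 410.9
    608.0 374.7 428.6 mid 401.6
t 28.0 tcp [0.5639 0.4007 0.1659] yaw -95.7 F [-0.3 -0.4 -2.4] gap 0.658 grip 74.7
 left: dp [-0.0328 -0.0023  0.1513]  rot [0.     0.     0.0008]  q6 2.13
```

```bash
python3 -m crank '[{"dp":[-0.034,-0.002,0.02],"delta_rot":[0,0,0.0008],"fingers":-1},{"dp":[0,0,0.05],"delta_rot":[0,0,0],"fingers":-1},{"dp":[0,0,0.04],"delta_rot":[0,0,0],"fingers":-1},{"dp":[0,0,0.02],"delta_rot":[0,0,0],"fingers":-1},{"dp":[0,0,0.005],"delta_rot":[0,0,0],"fingers":-1},{"dp":[0,0,0],"delta_rot":[0,0,0],"fingers":-1},{"dp":[0,0,0],"delta_rot":[0,0,0],"fingers":-1}]' | head -2
python3 - <<'E'
from h import *
go(.547,.4035,.0903,-96)
bins('side',25,55,0,step=30,x=(.46,.66),y=(.34,.47))
bins('top',25,55,0,step=30,x=(.46,.66),y=(.34,.47))
E
```

```text
t: 28.55
tcp_pos: [0.5485, 0.4015, 0.0999]
t 28.6 tcp [0.5485 0.4015 0.0999] yaw -96.2 F [ 0.2 -0.  -2.2] gap 0.658 grip 74.7
 left: dp [-0.0034 -0.0037  0.0192]  rot [-0.0001 -0.0002 -0.0005]  q6 2.15
side axis 0 extent 485.9 603.9 N 775
    501.0 370.2 444.0 mid 407.1
    531.0 370.9 443.8 mid 407.4
    561.0 371.4 446.2 mid 408.8
    591.0 372.4 427.3 mid 399.8
top axis 0 extent 484.6 602.9 N 128
    500.0 368.7 407.9 mid 388.3
    530.0 369.1 418.5 mid 393.8
    560.0 373.0 375.3 mid 374.2
    590.0 372.1 417.6 mid 394.8
```

```bash
python3 -m crank '[{"dp":[-0.003,-0.0037,0.01],"delta_rot":[0,0,0],"fingers":-1},{"dp":[0,0,0.005],"delta_rot":[0,0,0],"fingers":-1},{"dp":[0,0,0.002],"delta_rot":[0,0,0],"fingers":-1},{"dp":[0,0,0],"delta_rot":[0,0,0],"fingers":-1}]' | sed -n '2p;4p'
python3 - <<'E'
from h import *
go(.547,.4035,.0903,-96)
E
```

```text
tcp_pos: [0.5462, 0.4039, 0.0905]
force: [0.2, -0.6, -2.5]
t 29.0 tcp [0.5462 0.4039 0.0905] yaw -96.1 F [ 0.2 -0.6 -2.5] gap 0.661 grip 74.7
 left: dp [0.0016 0.0006 0.0005]  rot [ 0.      0.     -0.0004]  q6 2.15
```

```bash
python3 -m crank '[{"dp":[0.0014,0,0.0025],"delta_rot":[0,0,0],"fingers":-1},{"dp":[0,0,0.0015],"delta_rot":[0,0,0],"fingers":-1},{"dp":[0,0,0],"delta_rot":[0,0,0],"fingers":-1}]' | sed -n '2p;4p'
```

```text
tcp_pos: [0.5465, 0.4039, 0.0904]
force: [-4.7, -0.2, 7.6]
```

Contact, so I'll release, retreat upward and look.

```bash
python3 -m crank '[{"dp":[0,0,0],"delta_rot":[0,0,0],"fingers":0.6},{"dp":[0,0,0],"delta_rot":[0,0,0],"fingers":0.8},{"dp":[0,0,0],"delta_rot":[0,0,0],"fingers":0.8},{"dp":[0,0,-0.02],"delta_rot":[0,0,0],"fingers":0.8},{"dp":[0,0,-0.05],"delta_rot":[0,0,0],"fingers":0.8},{"dp":[0,0,-0.07],"delta_rot":[0,0,0],"fingers":0.8},{"dp":[0,0,-0.07],"delta_rot":[0,0,0],"fingers":0.8},{"dp":[-0.05,0,-0.05],"delta_rot":[0,0,0],"fingers":0.8},{"dp":[-0.07,0,-0.02],"delta_rot":[0,0,0],"fingers":0.8},{"dp":[-0.07,0,0],"delta_rot":[0,0,0],"fingers":0.8},{"dp":[-0.07,-0.03,0],"delta_rot":[0,0,0],"fingers":0.8},{"dp":[-0.07,-0.04,0],"delta_rot":[0,0,0],"fingers":0.8}]' | head -2
python3 - <<'E'
from h import *
for n in('top','side'):
  p,d=manip.snapshot(n); P=cloud(n,d)*1000
  if n=='top': cv2.imwrite('pics/f.png',cv2.resize(p[150:280,130:490],None,fx=2.2,fy=2.2,interpolation=2)[...,::-1])
  for nm,b in dict(tongue=(543,404,75,50),counter=(530,-6,92,48),strap=(531,-204,135,35),eye=(531,-398,35,30)).items():
    k=(abs(P[...,0]-b[0])<b[2])&(abs(P[...,1]-b[1])<b[3])&(P[...,2]>31)&(P[...,2]<48); Q=P[k]
    if len(Q)>8: print(n,nm,cv2.minAreaRect(Q[:,:2].astype(np.float32)),Q[:,2].max().round(1))
  hsv=cv2.cvtColor(p,cv2.COLOR_RGB2HSV); m=((hsv[...,0]>8)&(hsv[...,0]<28)&(hsv[...,1]>70)).astype(np.uint8)
  m[:155]=0
  if n=='top': m[270:]=0
  else: m[:,:270]=0; m[:,390:]=0
  m=cv2.morphologyEx(m,cv2.MORPH_CLOSE,np.ones((5,5),np.uint8))
  for c in cv2.findContours(m,0,1)[0]:
    if cv2.contourArea(c)>300: print('   board',cv2.minAreaRect((onplane(n,c[:,0],.008)[:,:2]*1000).astype(np.float32)))
E
```

```text
t: 30.23
tcp_pos: [0.3856, 0.4553, 0.2299]
top tongue ((541.7749633789062, 408.6264343261719), (117.40271759033203, 73.41087341308594), 3.2172157764434814) 47.2
top counter ((528.6115112304688, -8.025733947753906), (149.4161376953125, 60.43983840942383), 12.608179092407227) 45.8
top strap ((529.2255249023438, -202.645751953125), (34.13481140136719, 235.53111267089844), 89.85073852539062) 46.2
top eye ((530.6392211914062, -396.3690490722656), (26.846364974975586, 37.213645935058594), 88.36180877685547) 42.5
   board ((491.5146179199219, -613.6524658203125), (26.57848358154297, 213.93067932128906), 28.372432708740234)
   board ((531.6767578125, -398.6256103515625), (72.83738708496094, 87.33483123779297), 89.45106506347656)
   board ((530.4140625, -5.648120880126953), (197.69544982910156, 107.7690200805664), 4.935506343841553)
   board ((543.3988037109375, 403.60589599609375), (116.97820281982422, 165.30429077148438), 83.94563293457031)
   board ((531.397216796875, -202.853515625), (282.9988098144531, 77.12367248535156), 0.0)
side tongue ((543.3279418945312, 409.92266845703125), (115.64212799072266, 71.94609069824219), 1.4076900482177734) 43.3
side counter ((530.4586181640625, -6.686161041259766), (150.15440368652344, 66.48587036132812), 9.843379020690918) 42.8
side strap ((529.2618408203125, -201.77919006347656), (42.77025604248047, 232.32359313964844), 88.26074981689453) 43.3
side eye ((532.890625, -395.0447692871094), (33.28926086425781, 31.344816207885742), 2.5277273654937744) 39.3
   board ((543.339599609375, 405.707275390625), (122.7416000366211, 165.31204223632812), 84.4298095703125)
   board ((530.3084716796875, -1.6555938720703125), (195.85194396972656, 118.09149932861328), 4.9646100997924805)
   board ((531.135986328125, -200.68057250976562), (91.70330810546875, 279.7474670410156), 89.54327392578125)
```

View pics/f.png

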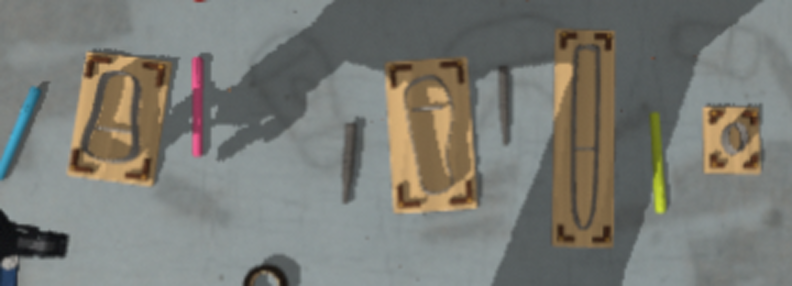

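All four dies are on their boards. A last check is their extents in each board's own frame, because tapered outlines bias the min-area rectangles.

Run:
```python
from h import *
B=dict(tongue=(543.3,404,-6,75,48),counter=(530.4,-5.6,5,90,45),strap=(531.3,-203.3,-.5,135,34),eye=(531.3,-398.3,0,35,30))
for n in('top','side'):
  p,d=manip.snapshot(n); P=cloud(n,d)*1000
  for nm,(x,y,a,L,W) in B.items():
    c,s=np.cos(np.radians(a)),np.sin(np.radians(a)); X=P[...,0]-x;Y=P[...,1]-y; u=c*X+s*Y; v=-s*X+c*Y
    k=(abs(u)<L)&(abs(v)<W)&(P[...,2]>33)&(P[...,2]<46)
    if k.sum()<8: continue
    u,v=u[k],v[k]; print(n,nm,'u',u.min().round(1),u.max().round(1),'v',v.min().round(1),v.max().round(1),'| mids',[(int(b),round((v[abs(u-b)<L/6].min()+v[abs(u-b)<L/6].max())/2,1)) for b in np.array([-.5,-.2,.2,.5])*L if (abs(u-b)<L/6).sum()>3])
```

```text
top tongue u -60.7 58.3 v -36.4 35.3 | mids [(-37, np.float64(-0.6)), (-15, np.float64(-0.6)), (15, np.float64(-0.9)), (37, np.float64(-0.1))]
top counter u -78.7 73.1 v -28.5 32.7 | mids [(-45, np.float64(1.6)), (-18, np.float64(3.2)), (18, np.float64(1.2)), (45, np.float64(3.1))]
top strap u -119.8 115.5 v -16.1 17.6 | mids [(-67, np.float64(1.7)), (-27, np.float64(1.8)), (27, np.float64(0.8)), (67, np.float64(0.6))]
top eye u -19.2 18.0 v -10.5 15.9 | mids [(-17, np.float64(1.0)), (-7, np.float64(2.5)), (7, np.float64(2.6)), (17, np.float64(1.9))]
side tongue u -58.5 57.3 v -35.6 37.8 | mids [(-37, np.float64(1.4)), (-15, np.float64(0.6)), (15, np.float64(1.0)), (37, np.float64(1.8))]
side counter u -75.1 74.5 v -32.4 34.5 | mids [(-45, np.float64(1.2)), (-18, np.float64(2.4)), (18, np.float64(0.9)), (45, np.float64(2.2))]
side strap u -117.9 113.1 v -19.8 21.2 | mids [(-67, np.float64(2.1)), (-27, np.float64(1.0)), (27, np.float64(1.1)), (67, np.float64(0.5))]
side eye u -14.9 18.3 v -15.6 19.8 | mids [(-7, np.float64(4.0)), (7, np.float64(3.0)), (17, np.float64(3.8))]
```

```bash
python3 -c "
from station import manip
print(manip.sign_off())"
```

```text
the job is handed in; nothing more can be done
None
```

All four dies are off the stack, right way up and released on their own boards, each centred to about 3 mm by the cameras, and the job was handed in after about 31 s of robot time.

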